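Spread corn rounds over the griddle and switch it on

ROBOT

A 7-joint arm with a two-finger parallel gripper is mounted at the origin on the work surface. World frame = base frame: x ahead of the robot, y to its left, z up, the work surface at z = 0. Lengths are in mm, angles in rad, forces in N, time in s.
With the tool pointing down it reaches from about 425 to 1025 mm from the base axis. Payload 9.4 kg.
Tool frame: the origin (TCP) lies at the very end of the fingers, on their centre line; the grasp point (between the pads) lies 19 mm behind it; z points along the fingers, y is the direction in which the jaws open and shut (so a half turn about z gives the same grasp; the last joint's range is limited). The gripper opens to 93 mm and grips with 3 to 60 N. Pads are 15 mm wide; open, the fingers measure 128 mm over their backs; the gripper's body (75 mm by 188 mm) begins 65 mm behind the grasp point.
Start: joints at [1.094, 0.599, -0.003, 1.599, 0.002, 0.943, -0.08], TCP at [282.185, -667.829, 218.618] pointing down, gripper open.
Joint ranges: [-2.57, 2.57], [-0.35, 1.97], [-1.29, 1.29], [0.11, 2.56], [-1.05, 4.19], [0.11, 1.86], [-2.63, 2.63]. Speed limits (rad/s): [2.22, 2.22, 3.01, 3.01, 3.14, 3.14, 3.14].

INTERFACE

Orientations are given as a unit quaternion [x, y, z, w].
In Python, from bench import telemetry, imaging, workorder gives the robot as it stands.
- The arm moves only by the tool apply_moves, never from a script. Its argument "increments" is a list that holds one entry, the list of rows, each a list of 7 numbers: the shift along the tool's x, y, z in cm, then the turn, a rotation vector about the tool's x, y, z in degrees, then the opening, from 0 (shut) to 1 (fully open). In form: [[[x, y, z, rx, ry, rz, jaw], ...]]. A call has 1 to 20 rows; each row shifts and turns the pose as measured when the row begins, along the tool's axes as they then stand; what a row does not reach is not made up. A row lasts 1/10 s, in which the tool goes at most 50 mm and 8.59 degrees, less where a joint would pass 70% of its speed; a pose out of reach is approached as far as the arm can. A call is refused whole if a number of a shift passes 5 or a number of a turn 8.59, either way. A call with a gripper value outside its range is refused whole. The fingers move at their own pace and stop on an object; "newtons" is the grip in N (left out, the last holds). Time passes only in rows, so rows that do not move let the fingers close. It gives the time, the measured TCP pose, the force and the opening at its end, in the units of the state.
- telemetry.observe(): the state, without advancing time (a new reading comes with each control period).
- imaging.capture(name): name is "side" or "top"; returns a dict with "frame" (480x640x3 uint8, red, green, blue), "fx", "fy", "cx", "cy" (pixels), "R" (3x3) and "t" (3): a world point X has camera coordinates R X + t. Camera axes: x right, y down, z forward; pixel columns grow to the right and rows downward; lengths in mm; the calibration is good to about 2 mm. A picture is of the moment at which its call begins. There is no depth.
- workorder.finish_job(): hands the job in, once; it reports no verdict.
The state is a dict: "time_s": time; "qpos": joint angles; "joint_velocities": joint speeds; "tau": joint torques, N m; "tool_pos": TCP position; "tcp_rot": TCP orientation; "force": force on the tool from outside, world axes, zero at the start; "ft_torque": the same for the moment, N m; "grip_width": finger opening in mm.
Only numpy, scipy, OpenCV 4.12 (cv2) and the standard library are available. Lean on these libraries where they do the work, as an engineer would, in place of code of your own. Each camera call takes 0.05 s, during which the arm holds its last target. There are 200 camera calls.

TASK

The corn rounds have been tipped onto the griddle in a heap. Spread all seven out in one even layer over the whole hotplate, each lying flat on a cut face with at least 20 mm clear to the next and no part of the plate left bare, and only then turn the power knob from off to on, right to its stop. Leave the bottle, the crock, the mill and the garlic standing where they are.

Things in the scene. Friction and masses are not known exactly. Their poses are not given: they have to be found in the camera images.
- griddle: electric table-top griddle, fixed, up to 9 degrees askew. Origin on the counter under the centre of its hotplate; x points to the back, away from the robot, y left, z up. Steel housing 290 (x) by 430 mm (y), carrying handle on its left out to y = 238 mm, 56 mm high. Control housing at the right end, y = -215 to -315, x = -145 to 145 mm, flat top 70 mm high, carries the power knob
- plate (a point): centre of the black flat hotplate, on its surface, 65 mm above the counter. The plate is 240 mm (griddle x) by 380 mm (griddle y) between rims 12 mm thick; front and side rims rise 14 mm above the plate, the back rim is a splash guard 41 mm above it
- corn1: yellow round cut from a corn cob (a short cylinder, 46 mm across, 30 mm thick, about 50 g); origin at its centre, z axis along the cob, square to the two flat cut faces. At the start five rounds lie flat on the hotplate, packed almost touching, and two lie flat on top of them
- corn2: another corn round, just like corn1
- corn3: another corn round, just like corn1
- corn4: another corn round, just like corn1
- corn5: another corn round, just like corn1
- corn6: another corn round, just like corn1
- corn7: another corn round, just like corn1
- power_knob (a joint): rotary power knob, upright axis: 0 = off, 1.571 = on; it turns clockwise seen from above, with stops at both ends. A spring detent holds it at either end and resists up to half-way (about 0.1 N m), then snaps it over
- knob_grip (a point): on the knob's axis inside its black grip bar, 103 mm above the counter, griddle x = -60, y = -265 mm. The bar is 46 mm long, 13 mm wide, along this point's x axis, from 81 to 109 mm above the counter, on a skirt 52 mm across. Off: bar along the griddle's x, white line towards the front (white dot). On: bar along the griddle's y, white line to the left (red bar)
- oil_bottle: amber oil bottle, 62 mm across, 200 mm tall; origin under its centre. Leave alone. The bottle, crock, mill and garlic stand on the counter close to the griddle, in any order: two behind it, one at its left, one at its right
- salt_crock: red lidded salt crock, 104 mm wide over its ears, 88 mm across, 93 mm tall; origin under its centre. Leave alone
- pepper_mill: dark wooden pepper mill, 54 mm across, 170 mm tall; origin under its centre. Leave alone
- garlic: white garlic bulb, 58 mm across, 62 mm tall; origin under its centre. Leave alone
- area1 (a point): centre of the front left sixth of the hotplate, on its surface (no mark to see): griddle frame x = -60, y = 127 mm
- area2 (a point): centre of the front middle sixth of the hotplate, on its surface (no mark to see): griddle frame x = -60, y = 0 mm
- area3 (a point): centre of the front right sixth of the hotplate, on its surface (no mark to see): griddle frame x = -60, y = -127 mm
- area4 (a point): centre of the back left sixth of the hotplate, on its surface (no mark to see): griddle frame x = 60, y = 127 mm
- area5 (a point): centre of the back middle sixth of the hotplate, on its surface (no mark to see): griddle frame x = 60, y = 0 mm
- area6 (a point): centre of the back right sixth of the hotplate, on its surface (no mark to see): griddle frame x = 60, y = -127 mm
Not all that is in view belongs to the job. Leave any purple look-alike of the corn4 alone. What is shaped like the corn1 but pink is not meant.

How it is judged (in metres and radians):
On the way, in this order (a step that is already met when the one before it is completed fails the run):
1. with the knob still off, all seven rounds lie flat on the hotplate, at least 20 mm clear of one another, with every sixth of the plate served by a round (x of corn1 in the frame of griddle between -0.1 and 0.1 m and y of corn1 in the frame of griddle between -0.17 and 0.17 m and z of each of corn1, corn2, corn3, corn4, corn5, corn6, corn7 in the frame of griddle below 0.086 m and (angle between corn1's own z axis and vertical below 0.15 rad or angle between corn1's own z axis and vertical above 2.99 rad) and x of corn2 in the frame of griddle between -0.1 and 0.1 m and y of corn2 in the frame of griddle between -0.17 and 0.17 m and (angle between corn2's own z axis and vertical below 0.15 rad or angle between corn2's own z axis and vertical above 2.99 rad) and x of corn3 in the frame of griddle between -0.1 and 0.1 m and y of corn3 in the frame of griddle between -0.17 and 0.17 m and (angle between corn3's own z axis and vertical below 0.15 rad or angle between corn3's own z axis and vertical above 2.99 rad) and x of corn4 in the frame of griddle between -0.1 and 0.1 m and y of corn4 in the frame of griddle between -0.17 and 0.17 m and (angle between corn4's own z axis and vertical below 0.15 rad or angle between corn4's own z axis and vertical above 2.99 rad) and x of corn5 in the frame of griddle between -0.1 and 0.1 m and y of corn5 in the frame of griddle between -0.17 and 0.17 m and (angle between corn5's own z axis and vertical below 0.15 rad or angle between corn5's own z axis and vertical above 2.99 rad) and x of corn6 in the frame of griddle between -0.1 and 0.1 m and y of corn6 in the frame of griddle between -0.17 and 0.17 m and (angle between corn6's own z axis and vertical below 0.15 rad or angle between corn6's own z axis and vertical above 2.99 rad) and x of corn7 in the frame of griddle between -0.1 and 0.1 m and y of corn7 in the frame of griddle between -0.17 and 0.17 m and (angle between corn7's own z axis and vertical below 0.15 rad or angle between corn7's own z axis and vertical above 2.99 rad) and horizontal distance between each of corn2, corn3, corn4, corn5, corn6, corn7 and corn1 above 0.065 m and horizontal distance between each of corn3, corn4, corn5, corn6, corn7 and corn2 above 0.065 m and horizontal distance between each of corn4, corn5, corn6, corn7 and corn3 above 0.065 m and horizontal distance between each of corn5, corn6, corn7 and corn4 above 0.065 m and horizontal distance between each of corn6, corn7 and corn5 above 0.065 m and horizontal distance between corn7 and corn6 above 0.065 m and horizontal distance between any of corn1, corn2, corn3, corn4, corn5, corn6, corn7 and area1 below 0.075 m and horizontal distance between any of corn1, corn2, corn3, corn4, corn5, corn6, corn7 and area2 below 0.075 m and horizontal distance between any of corn1, corn2, corn3, corn4, corn5, corn6, corn7 and area3 below 0.075 m and horizontal distance between any of corn1, corn2, corn3, corn4, corn5, corn6, corn7 and area4 below 0.075 m and horizontal distance between any of corn1, corn2, corn3, corn4, corn5, corn6, corn7 and area5 below 0.075 m and horizontal distance between any of corn1, corn2, corn3, corn4, corn5, corn6, corn7 and area6 below 0.075 m and value of joint power_knob below 0.3 rad), for 0.2 s.
2. the power knob is turned to on (value of joint power_knob above 1.4 rad), for 0.2 s.
At the end, for the whole second after the job is handed in: All rounds at rest inside the rims, flat on the plate (0.15 rad), centres 65 mm or more apart, one within 75 mm of the centre of each of the six areas; knob above 1.4 rad; bottle, crock, mill and garlic upright and within 30 mm of where they stood (x of corn1 in the frame of griddle between -0.1 and 0.1 m and y of corn1 in the frame of griddle between -0.17 and 0.17 m and z of each of corn1, corn2, corn3, corn4, corn5, corn6, corn7 in the frame of griddle below 0.086 m and (angle between corn1's own z axis and vertical below 0.15 rad or angle between corn1's own z axis and vertical above 2.99 rad) and x of corn2 in the frame of griddle between -0.1 and 0.1 m and y of corn2 in the frame of griddle between -0.17 and 0.17 m and (angle between corn2's own z axis and vertical below 0.15 rad or angle between corn2's own z axis and vertical above 2.99 rad) and x of corn3 in the frame of griddle between -0.1 and 0.1 m and y of corn3 in the frame of griddle between -0.17 and 0.17 m and (angle between corn3's own z axis and vertical below 0.15 rad or angle between corn3's own z axis and vertical above 2.99 rad) and x of corn4 in the frame of griddle between -0.1 and 0.1 m and y of corn4 in the frame of griddle between -0.17 and 0.17 m and (angle between corn4's own z axis and vertical below 0.15 rad or angle between corn4's own z axis and vertical above 2.99 rad) and x of corn5 in the frame of griddle between -0.1 and 0.1 m and y of corn5 in the frame of griddle between -0.17 and 0.17 m and (angle between corn5's own z axis and vertical below 0.15 rad or angle between corn5's own z axis and vertical above 2.99 rad) and x of corn6 in the frame of griddle between -0.1 and 0.1 m and y of corn6 in the frame of griddle between -0.17 and 0.17 m and (angle between corn6's own z axis and vertical below 0.15 rad or angle between corn6's own z axis and vertical above 2.99 rad) and x of corn7 in the frame of griddle between -0.1 and 0.1 m and y of corn7 in the frame of griddle between -0.17 and 0.17 m and (angle between corn7's own z axis and vertical below 0.15 rad or angle between corn7's own z axis and vertical above 2.99 rad) and horizontal distance between each of corn2, corn3, corn4, corn5, corn6, corn7 and corn1 above 0.065 m and horizontal distance between each of corn3, corn4, corn5, corn6, corn7 and corn2 above 0.065 m and horizontal distance between each of corn4, corn5, corn6, corn7 and corn3 above 0.065 m and horizontal distance between each of corn5, corn6, corn7 and corn4 above 0.065 m and horizontal distance between each of corn6, corn7 and corn5 above 0.065 m and horizontal distance between corn7 and corn6 above 0.065 m and horizontal distance between any of corn1, corn2, corn3, corn4, corn5, corn6, corn7 and area1 below 0.075 m and horizontal distance between any of corn1, corn2, corn3, corn4, corn5, corn6, corn7 and area2 below 0.075 m and horizontal distance between any of corn1, corn2, corn3, corn4, corn5, corn6, corn7 and area3 below 0.075 m and horizontal distance between any of corn1, corn2, corn3, corn4, corn5, corn6, corn7 and area4 below 0.075 m and horizontal distance between any of corn1, corn2, corn3, corn4, corn5, corn6, corn7 and area5 below 0.075 m and horizontal distance between any of corn1, corn2, corn3, corn4, corn5, corn6, corn7 and area6 below 0.075 m and linear speed of each of corn1, corn2, corn3, corn4, corn5, corn6, corn7 below 0.02 m/s and value of joint power_knob above 1.4 rad and distance of each of oil_bottle, salt_crock, pepper_mill, garlic from where it was at the start of the episode below 0.03 m and angle between each of oil_bottle, salt_crock, pepper_mill, garlic's own z axis and vertical below 0.3 rad); the robot touches nothing.
It fails at once if the oil bottle is shoved more than 30 mm or tipped over (distance of oil_bottle from where it was at the start of the episode above 0.03 m or angle between oil_bottle's own z axis and vertical above 0.3 rad).
It fails at once if the salt crock is shoved more than 30 mm or tipped over (distance of salt_crock from where it was at the start of the episode above 0.03 m or angle between salt_crock's own z axis and vertical above 0.3 rad).
It fails at once if the pepper mill is shoved more than 30 mm or tipped over (distance of pepper_mill from where it was at the start of the episode above 0.03 m or angle between pepper_mill's own z axis and vertical above 0.3 rad).
It fails at once if the garlic is shoved more than 30 mm or tipped over (distance of garlic from where it was at the start of the episode above 0.03 m or angle between garlic's own z axis and vertical above 0.3 rad).
It also fails if it takes over 72 s, if anything falls off the work surface, if the arm or the gripper's body presses on something with over 40 N, if the wrist force passes 120 N, or if a joint passes its speed limit or range.

## Working session

There is one attempt and no reset: what is moved stays moved. The work goes in short steps, Python scripts to look and compute and a tool call to move; the robot and the scene stay as the last step left them, time stands still between calls to the robot, and variables do not carry over. Pictures are saved under pics/ and viewed, about 8 in all and at most 12, crops included, and the job is handed in when it is done.

Besides the shell and the picture viewer there is one more tool, called after "Call:" as name([rows], argument=value, ...), one row to a line, values as JSON. apply_moves: Moves the arm, as the interface text tells. Its arguments: {"type":"object","properties":{"increments":{"type":"array","items":{"type":"array","items":{"type":"array","items":{"type":"number"}}}},"newtons":{"type":"number"}},"required":["increments"]}

```bash
mkdir -p pics; python3 - <<'E'
from bench import telemetry, imaging
import cv2,numpy as np
print(telemetry.observe())
for n in("top","side"):
    c=imaging.capture(n); np.savez(n+'0.npz',**c); cv2.imwrite(f'pics/{n}0.png',c['frame'][:,:,::-1])
    print(n,c['fx'],c['fy'],c['cx'],c['cy'],np.round(c['R'],4).tolist(),c['t'], -np.array(c['R']).T@c['t'])
E
```

```text
{'time_s': 0.0, 'qpos': array([ 1.09434027,  0.60012066, -0.00254651,  1.60012813,  0.00181885,
        0.942895  , -0.07978836]), 'joint_velocities': array([ 0.00110154, -0.00139016, -0.00169589, -0.00151157, -0.00086104,
       -0.00180943, -0.00024888]), 'tau': array([ 1.05275842e-03, -7.65046477e+01,  1.49753474e+00, -2.52341849e+01,
       -5.24556998e-02,  1.68372615e-02,  1.29419614e-04]), 'tool_pos': array([ 281.95561427, -667.39647155,  217.76377673]), 'tcp_rot': array([ 9.80082175e-01,  1.98590859e-01, -2.29252708e-04, -7.39903096e-04]), 'force': array([ 0.00413542,  0.15757863, -1.20084218]), 'ft_torque': array([0.02926031, 0.00336011, 0.01441252]), 'grip_width': 92.74046945631338}
top 452.3150622636043 452.3150622636043 317.714375563452 245.36177929182722 [[0.0228, -0.9993, 0.0285], [-0.9985, -0.0242, -0.0487], [0.0494, -0.0273, -0.9984]] [-37.20245145 578.35097073 924.1768761 ] [532.71834203   2.03958081 951.93685412]
side 534.9891322064695 534.9891322064695 318.007779753898 236.61081227439615 [[-0.7839, -0.6209, -0.007], [-0.3395, 0.438, -0.8324], [0.5199, -0.6501, -0.5541]] [440.81971648 274.60497022 986.00463464] [-73.84903326 794.44649062 778.0335118 ]
```

View pics/top0.png

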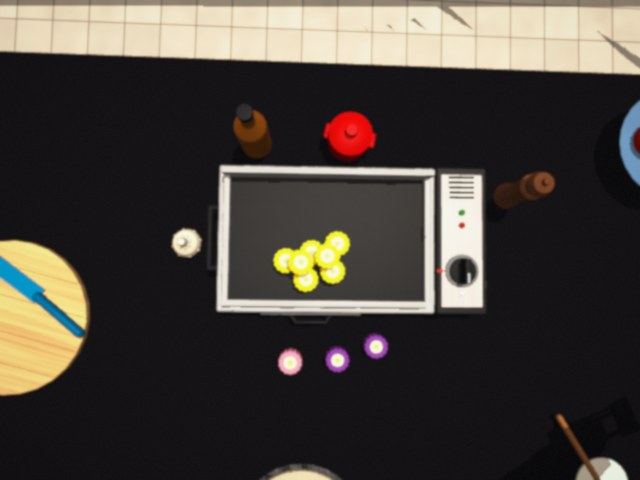

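View pics/side0.png

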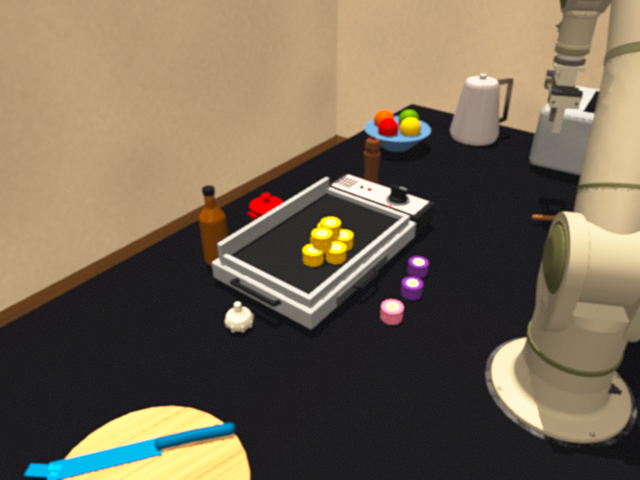

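```bash
cat > h.py <<'E'
import numpy as np,cv2
def ray(c,u,v,z):
    d=c['R'].T@np.array([(u-c['cx'])/c['fx'],(v-c['cy'])/c['fy'],1]); o=-c['R'].T@c['t']
    return (o+d*(z-o[2])/d[2])[:2]
def proj(c,p):
    q=c['R']@np.asarray(p,float)+c['t']; return np.array([q[0]/q[2]*c['fx']+c['cx'],q[1]/q[2]*c['fy']+c['cy']])
E
python3 - <<'E'
from h import *
c=dict(np.load('top0.npz')); f=c['frame'][:,:,::-1].copy()
k=f[150:330,205:495]; cv2.imwrite('pics/crop0.png',cv2.resize(k,None,fx=2.75,fy=2.75,interpolation=cv2.INTER_CUBIC))
# pale cores inside yellow
hsv=cv2.cvtColor(f,cv2.COLOR_BGR2HSV); y=((hsv[...,0]>20)&(hsv[...,0]<36)&(hsv[...,1]>60)&(hsv[...,2]>120)).astype('uint8')
y[:170]=0;y[305:]=0;y[:,:230]=0;y[:,425:]=0
print('yellow',y.sum())
big=cv2.resize(f[220:305,260:365],None,fx=4,fy=4,interpolation=cv2.INTER_CUBIC)
b=big[...,0].astype(float)
blue=cv2.GaussianBlur(b,(0,0),5); 
bl=(cv2.dilate(blue,np.ones((25,25)))==blue)&(blue>60)
bl&=cv2.resize(cv2.dilate(cv2.morphologyEx(y,cv2.MORPH_CLOSE,np.ones((7,7))),np.ones((1,1)))[220:305,260:365],(big.shape[1],big.shape[0]))>0
for v,u in np.argwhere(bl): print('core',260+(u+.5)/4-.5,220+(v+.5)/4-.5,blue[v,u].round(), ray(c,260+u/4,220+v/4,95).round(1))
g=((hsv[...,1]<50)&(hsv[...,2]>110)).astype('uint8'); g[:155]=0;g[325:]=0;g[:,:200]=0;g[:,500:]=0
for r in range(160,320,12): 
    e=np.flatnonzero(np.diff(g[r].astype(int))); print(r,e.tolist())
for q in (240,280,330,380,420,450,470):
    e=np.flatnonzero(np.diff(g[:,q].astype(int))); print('col',q,e.tolist())
E
```

```text
yellow 2312
core 339.125 240.125 213.0 [585.3 -62.6]
core 340.375 244.875 212.0 [576.4 -65.2]
core 311.375 248.125 213.0 [568.9 -10.2]
core 329.625 252.375 213.0 [561.6 -45. ]
core 323.125 256.625 212.0 [553.3 -32.9]
core 283.125 256.875 211.0 [551.   42.8]
core 302.625 258.125 212.0 [549.5   5.9]
core 296.375 262.125 213.0 [541.7  17.5]
core 336.125 269.875 211.0 [528.8 -58.1]
core 331.875 274.625 211.0 [519.6 -50.2]
core 309.375 278.625 209.0 [511.1  -7.8]
core 304.625 282.625 211.0 [503.4   1. ]
160 []
172 [218, 434]
184 [218, 230, 423, 434, 439, 482]
196 [218, 229, 423, 434, 439, 482]
208 [217, 229, 423, 434, 439, 482]
220 [217, 229, 423, 433, 439, 482]
232 [217, 229, 423, 433, 439, 482]
244 [216, 228, 339, 342, 423, 434, 440, 482]
256 [216, 228, 281, 288, 298, 302, 321, 324, 329, 332, 423, 434, 440, 482]
268 [216, 228, 333, 337, 423, 434, 441, 449, 475, 482]
280 [216, 228, 299, 303, 307, 311, 423, 434, 440, 452, 466, 470, 472, 482]
292 [216, 227, 423, 434, 440, 482]
304 [215, 434, 440, 483]
316 []
col 240 [164, 172, 298, 311]
col 280 [165, 173, 258, 261, 299, 312]
col 330 [166, 174, 250, 260, 271, 276, 299, 313]
col 380 [167, 175, 300, 312]
col 420 [167, 175, 300, 313]
col 450 [173, 265, 276, 307]
col 470 [173, 258, 273, 307]
```

View pics/crop0.png

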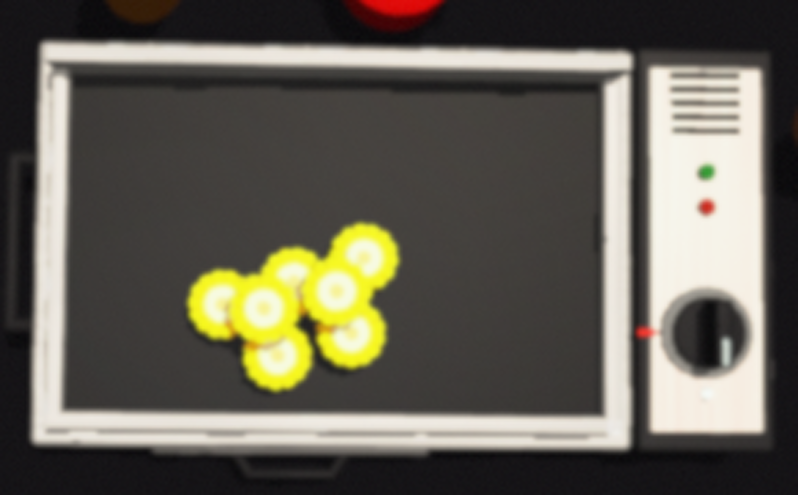

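```bash
python3 - <<'E'
from h import *
c=dict(np.load('top0.npz'))
P=lambda u,v,z:ray(c,205+(u+.5)/2.75-.5,150+(v+.5)/2.75-.5,z)
print('side rim L outer/inner, R inner/outer at z79 & 65')
for r,e in ((196,(218.5,229.5,423.5,434.5)),(244,(217,228.6,423.5,434.2)),(280,(216.3,228,423.5,434.5))):
    print(r,[ray(c,u,r,79)[1].round(1) for u in e],[ray(c,u,r,65)[1].round(1) for u in e],[ray(c,u,r,56)[1].round(1) for u in e])
for q,e in ((240,(164.5,172.5,298.5,311.5)),(330,(165.8,174.3,299.4,312.8)),(420,(167.4,175.5,300.4,313))):
    print('col',q,[ray(c,q,v,z)[0].round(1) for v,z in zip(e,(106,106,79,56))], ray(c,q,e[2],65)[0])
for n,p in dict(FLrim=(35,432),FRrim=(630,441),FLin=(64,410),FRin=(604,416)).items(): print(n,P(*p,79).round(1),P(*p,65).round(1),P(*p,56).round(1))
print('BL,BR rim outer z106',P(42,43,106),P(632,53,106), 'ctl corners z70',P(636,52,70),P(770,53,70),P(771,447,70),P(636,447,70))
k=P(705,332,81); print('skirt',k, P(705,332,90),'barend/line',P(726,352,109))
for n,u,v,z in (('A',222,303,95),('B',264,308,125),('C',277,354,95),('D',293,280,95),('E',336,292,125),('F',351,334,95),('G',364,257,95)): print(n,P(u,v,z).round(1))
E
```

```text
side rim L outer/inner, R inner/outer at z79 & 65
196 [np.float64(172.0), np.float64(150.9), np.float64(-226.6), np.float64(-248.3)] [np.float64(174.7), np.float64(153.2), np.float64(-230.3), np.float64(-252.3)] [np.float64(176.5), np.float64(154.8), np.float64(-232.6), np.float64(-254.9)]
244 [np.float64(171.7), np.float64(149.6), np.float64(-227.7), np.float64(-248.7)] [np.float64(174.5), np.float64(151.9), np.float64(-231.4), np.float64(-252.7)] [np.float64(176.2), np.float64(153.5), np.float64(-233.7), np.float64(-255.3)]
280 [np.float64(170.7), np.float64(148.5), np.float64(-228.5), np.float64(-250.0)] [np.float64(173.5), np.float64(150.8), np.float64(-232.2), np.float64(-254.0)] [np.float64(175.2), np.float64(152.3), np.float64(-234.5), np.float64(-256.6)]
col 240 [np.float64(723.2), np.float64(708.0), np.float64(470.6), np.float64(443.6)] 469.554057260609
col 330 [np.float64(725.7), np.float64(709.5), np.float64(472.4), np.float64(444.6)] 471.4609462409065
col 420 [np.float64(727.6), np.float64(712.1), np.float64(474.1), np.float64(447.7)] 473.19353161178185
FLrim [453.9 166.9] [452.7 169.6] [451.9 171.3]
FRrim [ 456.1 -249.1] [ 454.9 -253.2] [ 454.1 -255.7]
FLin [469.6 147.4] [468.5 149.7] [467.9 151.2]
FRin [ 473.2 -230.5] [ 472.3 -234.3] [ 471.7 -236.7]
BL,BR rim outer z106 [720.55142397 165.94644941] [ 725.46252571 -240.0238371 ] ctl corners z70 [ 734.47803415 -253.22539661] [ 736.59157208 -350.9476936 ] [ 453.12909237 -352.9846837 ] [ 451.18707806 -256.055932  ]
skirt [ 533.86488508 -301.10182332] [ 533.85303705 -297.96925105] barend/line [ 520.51773347 -305.92755961]
A [546.2  39.1]
B [543.    9.9]
C [5.12e+02 4.00e-01]
D [563.1  -9.4]
E [554.8 -37.8]
F [526.9 -50.2]
G [580.2 -58. ]
```

```bash
cat > plan.py <<'E'
# args: x,y,z,J,jaw,n  (prefix g = griddle frame xy); J = world angle of jaw axis (deg), tool-x yaw a=J+90
import sys,json,numpy as np
from scipy.spatial.transform import Rotation as R
from bench import telemetry
G0=np.array([591,-38.5]);TH=.012
def g2w(x,y): c,s=np.cos(TH),np.sin(TH); return G0+[c*x-s*y,s*x+c*y]
if __name__=='__main__':
    s=telemetry.observe(); p=s['tool_pos'].copy(); r=R.from_quat(s['tcp_rot'])
    m=r.as_matrix(); print('t',s['time_s'],'pos',p.round(1),'J',np.degrees(np.arctan2(m[1,1],m[0,1])).round(1),'tilt',m[:2,2].round(3),'w',s['grip_width'].round(1),'F',s['force'].round(1))
    out=[]
    for w in sys.argv[1:]:
        g=w[0]=='g'; x,y,z,J,jaw,n=map(float,w.lstrip('g').split(','))
        if g: x,y=g2w(x,y)
        t=np.array([x,y,z]); a=np.radians(J+90); n=int(n)
        rt=R.from_matrix(np.array([[np.cos(a),np.sin(a),0],[np.sin(a),-np.cos(a),0],[0,0,-1]]).T)
        print(' ->',t.round(1))
        for i in range(n):
            k=n-i; d=np.round(r.inv().apply((t-p)/k)/10,1 if k>1 else 2); q=np.round(np.degrees((r.inv()*rt).as_rotvec()/k),1)
            q=np.clip(q,-8.5,8.5); d=np.clip(d,-5,5)
            out.append([*map(float,d+0.),*map(float,q+0.),jaw]); p=p+r.apply(d*10); r=r*R.from_rotvec(np.radians(q))
    print(json.dumps([out]))
E
python3 plan.py 543,10,190,45,0.72,18
```

```text
Traceback (most recent call last):
  File "plan.py", line 9, in <module>
    m=r.as_matrix(); print('t',s['time_s'],'pos',p.round(1),'J',np.degrees(np.arctan2(m[1,1],m[0,1])).round(1),'tilt',m[:2,2].round(3),'w',s['grip_width'].round(1),'F',s['force'].round(1))
                                                                                                                                           ^^^^^^^^^^^^^^^^^^^^^
AttributeError: 'float' object has no attribute 'round'
```

```bash
sed -i "s/s\['grip_width'\].round(1)/round(s['grip_width'],1)/" plan.py
python3 plan.py 543,10,190,45,0.72,18
```

```text
t 0.1 pos [ 282.  -667.4  217.9] J -67.1 tilt [-0.001  0.001] w 93.0 F [-0.2 -0.5 -0.3]
 -> [543.  10. 190.]
[[[2.8, -2.9, 0.2, 0.0, 0.0, -6.2, 0.72], [3.1, -2.6, 0.2, 0.0, 0.0, -6.2, 0.72], [3.4, -2.2, 0.2, 0.0, 0.0, -6.2, 0.72], [3.6, -1.9, 0.2, 0.0, 0.0, -6.2, 0.72], [3.8, -1.5, 0.1, 0.0, 0.0, -6.2, 0.72], [3.9, -1.0, 0.2, 0.0, 0.0, -6.2, 0.72], [4.0, -0.6, 0.1, 0.0, 0.0, -6.2, 0.72], [4.0, -0.2, 0.2, 0.0, 0.0, -6.2, 0.72], [4.0, 0.2, 0.1, 0.0, 0.0, -6.2, 0.72], [4.0, 0.7, 0.2, 0.0, 0.0, -6.3, 0.72], [3.9, 1.1, 0.1, 0.0, 0.0, -6.2, 0.72], [3.7, 1.5, 0.2, 0.0, 0.0, -6.3, 0.72], [3.5, 1.9, 0.1, 0.0, 0.0, -6.2, 0.72], [3.3, 2.3, 0.2, 0.0, 0.0, -6.3, 0.72], [3.0, 2.7, 0.1, 0.0, 0.0, -6.2, 0.72], [2.7, 3.0, 0.2, 0.0, 0.0, -6.3, 0.72], [2.4, 3.2, 0.1, 0.0, 0.0, -6.2, 0.72], [2.07, 3.48, 0.15, 0.0, -0.1, -6.3, 0.72]]]
```

Call:
apply_moves([
  [[2.8,-2.9,0.2,0,0,-6.2,0.72],[3.1,-2.6,0.2,0,0,-6.2,0.72],[3.4,-2.2,0.2,0,0,-6.2,0.72],[3.6,-1.9,0.2,0,0,-6.2,0.72],[3.8,-1.5,0.1,0,0,-6.2,0.72],[3.9,-1.0,0.2,0,0,-6.2,0.72],[4.0,-0.6,0.1,0,0,-6.2,0.72],[4.0,-0.2,0.2,0,0,-6.2,0.72],[4.0,0.2,0.1,0,0,-6.2,0.72],[4.0,0.7,0.2,0,0,-6.2,0.72],[3.9,1.1,0.1,0,0,-6.2,0.72],[3.7,1.5,0.2,0,0,-6.2,0.72],[3.5,1.9,0.1,0,0,-6.2,0.72],[3.3,2.3,0.2,0,0,-6.2,0.72],[3.0,2.7,0.1,0,0,-6.2,0.72],[2.7,3.0,0.2,0,0,-6.2,0.72],[2.4,3.2,0.1,0,0,-6.2,0.72],[2.1,3.5,0.2,0,0,-6.2,0.72]],
])

```text
time_s: 1.9
tool_pos: [525.2, 38.6, 183.4]
tcp_rot: [0.355, 0.935, -0.001, -0.003]
force: [1.0, -0.3, -0.3]
grip_width: 67.1
```

```bash
python3 plan.py 543,10,130,45,0.72,6 543,10,100,45,0.72,4
```

```text
t 1.9 pos [525.2  38.6 183.4] J 48.4 tilt [-0.006  0.   ] w 67.1 F [ 1.  -0.3 -0.3]
 -> [543.  10. 130.]
 -> [543.  10. 100.]
[[[-0.5, -0.2, 0.9, 0.0, 0.0, 0.6, 0.72], [-0.6, -0.1, 0.9, 0.0, -0.1, 0.6, 0.72], [-0.5, -0.1, 0.9, -0.1, 0.0, 0.5, 0.72], [-0.6, -0.2, 0.9, 0.0, -0.1, 0.6, 0.72], [-0.5, -0.1, 0.9, -0.1, 0.0, 0.5, 0.72], [-0.57, -0.16, 0.83, 0.0, -0.1, 0.6, 0.72], [0.0, 0.0, 0.7, 0.0, 0.0, 0.0, 0.72], [0.0, 0.0, 0.8, 0.0, 0.0, 0.0, 0.72], [0.0, 0.0, 0.7, 0.0, 0.0, 0.0, 0.72], [0.0, 0.0, 0.8, 0.0, 0.0, 0.0, 0.72]]]
```

Call:
apply_moves([
  [[-1.3,-0.4,1.5,0,0,1.5,0.72],[-1.0,-0.3,1.5,-0.1,-0.1,1,0.72],[-0.7,-0.2,1.2,0,-0.1,0.5,0.72],[-0.3,-0.1,0.8,0,-0.1,0.4,0.72],[0,0,0,0,0,0,0.72]],
])

```text
time_s: 2.4
tool_pos: [544.4, 14.5, 130.2]
tcp_rot: [0.379, 0.925, 0.001, -0.0]
force: [-0.1, 0.1, -0.2]
grip_width: 66.9
```

```bash
python3 plan.py 543,10,99,45,0.72,4; python3 - <<'E'
from bench import imaging
import cv2
f=imaging.capture('top')['frame'][:,:,::-1]
cv2.imwrite('pics/t1.png',cv2.resize(f[150:330,205:435],None,fx=3,fy=3,interpolation=cv2.INTER_CUBIC))
E
```

```text
t 2.4 pos [544.4  14.5 130.2] J 45.5 tilt [-0.     0.002] w 66.9 F [-0.1  0.1 -0.2]
 -> [543.  10.  99.]
[[[-0.1, -0.1, 0.8, 0.0, 0.0, 0.1, 0.72], [0.0, -0.1, 0.8, 0.0, 0.0, 0.1, 0.72], [-0.1, -0.1, 0.8, 0.0, 0.0, 0.1, 0.72], [-0.02, -0.12, 0.72, 0.0, -0.1, 0.2, 0.72]]]
```

Call:
apply_moves([
  [[-0.2,-0.3,0.8,0,0,0.2,0.72],[-0.1,-0.2,0.8,0,0,0.2,0.72],[0,0,0.8,0,0,0,0.72],[0,0,0.6,0,0,0,0.72],[0,0,0,0,0,0,0.3],[0,0,0,0,0,0,0.3],[0,0,0,0,0,0,0.3],[0,0,0,0,0,0,0.3],[0,0,0,0,0,0,0.3]],
], newtons=15)

```text
time_s: 3.35
tool_pos: [543.2, 8.8, 99.7]
tcp_rot: [0.382, 0.924, 0.001, 0.001]
force: [0.2, -0.4, -1.1]
grip_width: 45.6
```

```bash
python3 plan.py 543,10,165,50,0.3,4 g60,127,150,80,0.3,6 g60,127,73,80,0.3,5
```

```text
t 3.35 pos [543.2   8.8  99.7] J 45.0 tilt [0.002 0.002] w 45.6 F [ 0.2 -0.4 -1.1]
 -> [543.  10. 165.]
 -> [649.5  89.2 150. ]
 -> [649.5  89.2  73. ]
[[[0.0, 0.0, -1.6, 0.0, 0.0, -1.2, 0.3], [0.0, 0.0, -1.6, 0.1, 0.0, -1.3, 0.3], [0.0, 0.0, -1.7, 0.0, 0.0, -1.2, 0.3], [0.09, 0.09, -1.63, 0.1, 0.0, -1.3, 0.3], [-0.5, 2.2, 0.2, 0.0, 0.0, -5.0, 0.3], [-0.7, 2.1, 0.3, 0.0, 0.0, -5.0, 0.3], [-0.9, 2.0, 0.2, 0.0, 0.0, -5.0, 0.3], [-1.0, 1.9, 0.3, 0.0, 0.0, -5.0, 0.3], [-1.2, 1.9, 0.2, 0.0, 0.0, -5.0, 0.3], [-1.42, 1.7, 0.29, -0.1, 0.0, -5.0, 0.3], [0.0, 0.0, 1.5, 0.0, 0.0, 0.0, 0.3], [0.0, 0.0, 1.6, 0.0, 0.0, 0.0, 0.3], [0.0, 0.0, 1.5, 0.0, 0.0, 0.0, 0.3], [0.0, 0.0, 1.6, 0.0, 0.0, 0.0, 0.3], [0.0, -0.01, 1.5, 0.0, 0.0, 0.0, 0.3]]]
```

Call:
apply_moves([
  [[0,0,-1.6,0,0,-1.2,0.3],[0,0,-1.6,0.1,0,-1.3,0.3],[0,0,-1.7,0,0,-1.2,0.3],[0,0,-1.6,0.1,0,-1.3,0.3],[-0.5,2.2,0.2,0,0,-5,0.3],[-0.7,2.1,0.3,0,0,-5,0.3],[-0.9,2.0,0.2,0,0,-5,0.3],[-1.0,1.9,0.3,0,0,-5,0.3],[-1.2,1.9,0.2,0,0,-5,0.3],[-1.4,1.7,0.3,-0.1,0,-5,0.3],[0,0,1.0,0,0,0,0.3],[0,0,1.0,0,0,0,0.3],[0,0,1.0,0,0,0,0.3],[0,0,0,0,0,0,0.3]],
])

```text
time_s: 4.75
tool_pos: [650.0, 88.3, 120.8]
tcp_rot: [0.078, 0.997, -0.001, 0.0]
force: [-0.2, 0.1, -0.0]
grip_width: 45.8
```

```bash
python3 plan.py g60,127,71,80,0.3,5
```

```text
t 4.75 pos [650.   88.3 120.8] J 81.0 tilt [-0.    -0.003] w 45.8 F [-0.2  0.1 -0. ]
 -> [649.5  89.2  71. ]
[[[0.0, 0.0, 1.0, 0.0, 0.0, 0.2, 0.3], [0.0, 0.0, 1.0, 0.0, 0.0, 0.2, 0.3], [0.0, 0.0, 1.0, -0.1, 0.0, 0.2, 0.3], [0.0, 0.0, 1.0, 0.0, 0.0, 0.2, 0.3], [0.07, 0.09, 0.98, -0.1, 0.0, 0.2, 0.3]]]
```

Call:
apply_moves([
  [[0,0,1.2,0,0,0,0.3],[0,0,1.2,0,0,0,0.3],[0,0,1.2,0,0,0,0.3],[0,0,1.0,0,0,0,0.3],[0,0,0.4,0,0,0,0.3],[0,0,0,0,0,0,0.3],[0,0,0,0,0,0,0.72],[0,0,0,0,0,0,0.72],[0,0,0,0,0,0,0.72],[0,0,-2,0,0,0,0.72],[0,0,-3,0,0,0,0.72],[0,0,-3,0,0,0,0.72]],
])

```text
time_s: 5.95
tool_pos: [647.1, 86.5, 144.5]
tcp_rot: [0.079, 0.997, -0.003, -0.003]
force: [1.1, 0.2, 0.4]
grip_width: 66.9
```

```bash
python3 plan.py 555,-38,150,45,0.72,7 555,-38,99,45,0.72,6; python3 - <<'E'
from bench import imaging
import cv2
f=imaging.capture('top')['frame'][:,:,::-1]
cv2.imwrite('pics/t2.png',cv2.resize(f[150:330,205:435],None,fx=3,fy=3,interpolation=cv2.INTER_CUBIC))
E
```

```text
t 5.95 pos [647.1  86.5 144.5] J 80.9 tilt [-0.007 -0.006] w 66.9 F [1.1 0.2 0.4]
 -> [555. -38. 150.]
 -> [555. -38.  99.]
[[[1.0, -2.0, -0.1, -0.1, 0.0, 5.1, 0.72], [0.8, -2.0, -0.1, -0.1, 0.0, 5.1, 0.72], [0.7, -2.1, 0.0, -0.1, 0.0, 5.1, 0.72], [0.5, -2.2, -0.1, -0.1, -0.1, 5.2, 0.72], [0.3, -2.2, -0.1, 0.0, -0.1, 5.1, 0.72], [0.0, -2.2, 0.0, -0.1, 0.0, 5.2, 0.72], [-0.11, -2.21, -0.08, 0.0, -0.1, 5.1, 0.72], [0.0, 0.0, 0.8, 0.0, 0.0, 0.0, 0.72], [0.0, 0.0, 0.9, 0.0, 0.0, 0.0, 0.72], [0.0, 0.0, 0.8, 0.0, 0.0, 0.0, 0.72], [0.0, 0.0, 0.9, 0.0, 0.0, 0.0, 0.72], [0.0, 0.0, 0.8, 0.0, 0.0, 0.0, 0.72], [0.01, 0.0, 0.9, 0.0, 0.0, 0.0, 0.72]]]
```

View pics/t2.png

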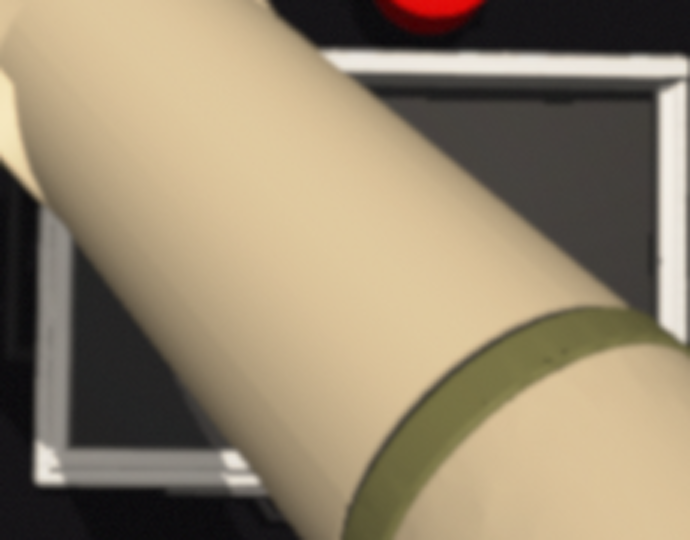

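The arm hides the plate in this view (it covers everything but the corners), so it's no use for checks mid-job. I'll use the side camera instead. Next is E.

Call:
apply_moves([
  [[1.0,-2.0,-0.1,-0.1,0,5.1,0.72],[0.8,-2.0,-0.1,-0.1,0,5.1,0.72],[0.7,-2.1,0,-0.1,0,5.1,0.72],[0.5,-2.2,-0.1,-0.1,-0.1,5.1,0.72],[0.3,-2.2,-0.1,0,-0.1,5.1,0.72],[0,-2.2,0,-0.1,0,5.1,0.72],[-0.1,-2.2,-0.1,0,-0.1,5.1,0.72],[0,0,0.5,0,0,0,0.72],[0,0,1.0,0,0,0,0.72],[0,0,0,0,0,0,0.72]],
])

```text
time_s: 7.0
tool_pos: [555.4, -38.5, 140.3]
tcp_rot: [0.391, 0.92, 0.004, 0.006]
force: [-0.5, 0.0, -0.3]
grip_width: 66.9
```

```bash
python3 plan.py 555,-38,99,45,0.72,5; python3 - <<'E'
from bench import imaging
import cv2,numpy as np
c=imaging.capture('side'); np.savez('side1.npz',**c);f=c['frame'][:,:,::-1]
cv2.imwrite('pics/s1.png',cv2.resize(f[150:330,200:450],None,fx=3,fy=3,interpolation=cv2.INTER_CUBIC))
E
```

```text
t 7.0 pos [555.4 -38.5 140.3] J 44.0 tilt [0.015 0.003] w 66.9 F [-0.5  0.  -0.3]
 -> [555. -38.  99.]
[[[0.0, 0.0, 0.8, 0.1, 0.1, -0.2, 0.72], [0.0, 0.0, 0.8, 0.2, 0.1, -0.2, 0.72], [0.0, 0.0, 0.8, 0.1, 0.1, -0.2, 0.72], [0.0, 0.0, 0.9, 0.2, 0.1, -0.2, 0.72], [0.08, -0.03, 0.83, 0.1, 0.1, -0.2, 0.72]]]
```

View pics/s1.png

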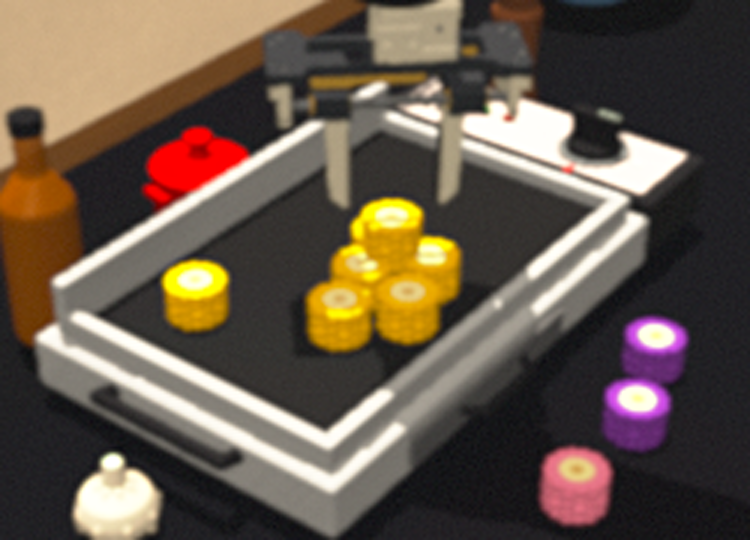

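The side view shows B lying flat at back-left (crop 195,295), and E on top of the heap (392,225) between the open fingers. I'll grip E and take it to area6.

Call:
apply_moves([
  [[0,0,0.8,0.1,0.1,-0.2,0.72],[0,0,0.8,0.2,0.1,-0.2,0.72],[0,0,0.8,0.1,0.1,-0.2,0.72],[0,0,0.9,0.2,0.1,-0.2,0.72],[0,0,0.6,0.1,0.1,0,0.72],[0,0,0,0,0,0,0.3],[0,0,0,0,0,0,0.3],[0,0,0,0,0,0,0.3],[0,0,0,0,0,0,0.3]],
])

```text
time_s: 7.95
tool_pos: [557.4, -35.0, 97.2]
tcp_rot: [0.381, 0.924, 0.001, -0.001]
force: [0.3, -0.4, -0.3]
grip_width: 46.0
```

```bash
python3 plan.py 555,-38,150,45,0.3,3 g60,-127,140,50,0.3,6 g60,-127,100,50,0.3,3
```

```text
t 7.95 pos [557.4 -35.   97.2] J 45.2 tilt [-0.002  0.003] w 46.0 F [ 0.3 -0.4 -0.3]
 -> [555. -38. 150.]
 -> [ 652.5 -164.8  140. ]
 -> [ 652.5 -164.8  100. ]
[[[0.0, -0.1, -1.8, 0.0, -0.1, 0.1, 0.3], [0.0, -0.1, -1.7, 0.0, 0.0, 0.0, 0.3], [-0.03, -0.18, -1.78, 0.1, -0.1, 0.1, 0.3], [-2.6, -0.3, 0.2, 0.0, 0.0, -0.8, 0.3], [-2.6, -0.4, 0.2, 0.0, 0.0, -0.8, 0.3], [-2.7, -0.4, 0.2, 0.0, 0.0, -0.9, 0.3], [-2.6, -0.5, 0.1, 0.0, 0.0, -0.8, 0.3], [-2.6, -0.5, 0.2, 0.0, 0.0, -0.9, 0.3], [-2.67, -0.53, 0.11, 0.0, 0.0, -0.8, 0.3], [0.0, 0.0, 1.3, 0.0, 0.0, 0.0, 0.3], [0.0, 0.0, 1.4, 0.0, 0.0, 0.0, 0.3], [0.0, 0.0, 1.3, 0.0, 0.0, 0.0, 0.3]]]
```

Call:
apply_moves([
  [[0,-0.1,-1.8,0,0,0,0.3],[0,-0.1,-1.8,0,0,0,0.3],[0,-0.2,-1.8,0,0,0,0.3],[-2.6,-0.3,0.2,0,0,-0.8,0.3],[-2.6,-0.4,0.2,0,0,-0.8,0.3],[-2.7,-0.4,0.2,0,0,-0.9,0.3],[-2.6,-0.5,0.1,0,0,-0.8,0.3],[-2.6,-0.5,0.2,0,0,-0.9,0.3],[-2.7,-0.5,0.1,0,0,-0.8,0.3],[0,0,1.3,0,0,0,0.3],[0,0,1.4,0,0,0,0.3],[0,0,1.3,0,0,0,0.3],[0,0,0,0,0,0,0.3]],
])

```text
time_s: 9.25
tool_pos: [655.7, -168.7, 104.3]
tcp_rot: [0.339, 0.941, 0.001, 0.001]
force: [-0.7, -0.1, -1.0]
grip_width: 45.8
```

```bash
python3 plan.py g60,-127,68,50,0.3,4; python3 - <<'E'
from h import *
c=dict(np.load('side1.npz'))
for n,u,v in (('A',338,299),('C',407,291),('D',360,263),('F',431,252),('B',196,280)): print(n,ray(c,200+u/3,150+v/3,95).round(1))
E
```

```text
t 9.25 pos [ 655.7 -168.7  104.3] J 50.4 tilt [0.003 0.001] w 45.8 F [-0.7 -0.1 -1. ]
 -> [ 652.5 -164.8   68. ]
[[[0.1, 0.0, 0.9, 0.0, 0.0, 0.1, 0.3], [0.1, 0.0, 0.9, 0.1, 0.0, 0.1, 0.3], [0.2, 0.0, 0.9, 0.0, 0.0, 0.1, 0.3], [0.1, 0.09, 0.93, 0.1, 0.1, 0.1, 0.3]]]
A [543.9  41.4]
C [509.7   1.7]
D [560.7  -6.3]
F [526.8 -52. ]
B [644.2  87.6]
```

Call:
apply_moves([
  [[0.2,0,0.9,0,0,0.1,0.3],[0.2,0,0.9,0,0,0.1,0.3],[0.1,0,0.9,0,0,0,0.3],[0,0,0.8,0,0,0,0.3],[0,0,0,0,0,0,0.3],[0,0,0,0,0,0,0.62],[0,0,0,0,0,0,0.62],[0,0,0,0,0,0,0.62],[0,0,-2,0,0,0,0.62],[0,0,-2,0,0,0,0.62],[0,0,-2,0,0,0,0.62]],
])

```text
time_s: 10.35
tool_pos: [650.0, -162.6, 126.8]
tcp_rot: [0.339, 0.941, 0.001, -0.001]
force: [-0.2, 0.4, -0.3]
grip_width: 57.9
```

```bash
python3 plan.py 580,-58,130,51,0.66,6 580,-58,72,51,0.66,6
```

```text
t 10.35 pos [ 650.  -162.6  126.8] J 50.4 tilt [-0.001  0.002] w 57.9 F [-0.2  0.4 -0.3]
 -> [580. -58. 130.]
 -> [580. -58.  72.]
[[[2.0, 0.6, 0.0, 0.0, 0.0, -0.1, 0.66], [2.0, 0.6, -0.1, 0.0, 0.0, -0.1, 0.66], [2.0, 0.6, 0.0, 0.0, 0.0, -0.1, 0.66], [2.0, 0.6, -0.1, 0.0, 0.0, -0.1, 0.66], [2.0, 0.6, 0.0, 0.0, -0.1, -0.1, 0.66], [2.04, 0.65, -0.09, 0.1, 0.0, -0.1, 0.66], [0.0, 0.0, 1.0, 0.0, 0.0, 0.0, 0.66], [0.0, 0.0, 1.0, 0.0, 0.0, 0.0, 0.66], [0.0, 0.0, 0.9, 0.0, 0.0, 0.0, 0.66], [0.0, 0.0, 1.0, 0.0, 0.0, 0.0, 0.66], [0.0, 0.0, 0.9, 0.0, 0.0, 0.0, 0.66], [0.0, 0.0, 1.0, 0.0, 0.0, 0.0, 0.66]]]
```

Call:
apply_moves([
  [[2,0.6,0,0,0,-0.1,0.66],[2,0.6,-0.1,0,0,-0.1,0.66],[2,0.6,0,0,0,-0.1,0.66],[2,0.6,-0.1,0,0,-0.1,0.66],[2,0.6,0,0,-0.1,-0.1,0.66],[1.6,0.5,0,0,0,-0.1,0.66],[0,0,0,0,0,0,0.66]],
])

```text
time_s: 11.05
tool_pos: [583.4, -60.4, 134.8]
tcp_rot: [0.336, 0.942, 0.001, 0.005]
force: [0.6, -0.5, 0.3]
grip_width: 61.1
```

```bash
python3 plan.py 580,-58,72,51,0.66,6; python3 - <<'E'
from bench import imaging
import cv2,numpy as np
c=imaging.capture('side'); np.savez('side2.npz',**c);f=c['frame'][:,:,::-1]
cv2.imwrite('pics/s2.png',cv2.resize(f[150:330,200:450],None,fx=3,fy=3,interpolation=cv2.INTER_CUBIC))
E
```

```text
t 11.05 pos [583.4 -60.4 134.8] J 50.8 tilt [ 0.011 -0.001] w 61.1 F [ 0.6 -0.5  0.3]
 -> [580. -58.  72.]
[[[0.1, 0.0, 1.0, 0.1, 0.1, 0.0, 0.66], [0.1, 0.0, 1.1, 0.1, 0.1, 0.0, 0.66], [0.1, 0.0, 1.0, 0.0, 0.1, -0.1, 0.66], [0.0, 0.0, 1.1, 0.1, 0.1, 0.0, 0.66], [0.1, 0.0, 1.0, 0.0, 0.1, -0.1, 0.66], [0.04, -0.05, 1.08, 0.1, 0.0, 0.0, 0.66]]]
```

View pics/s2.png

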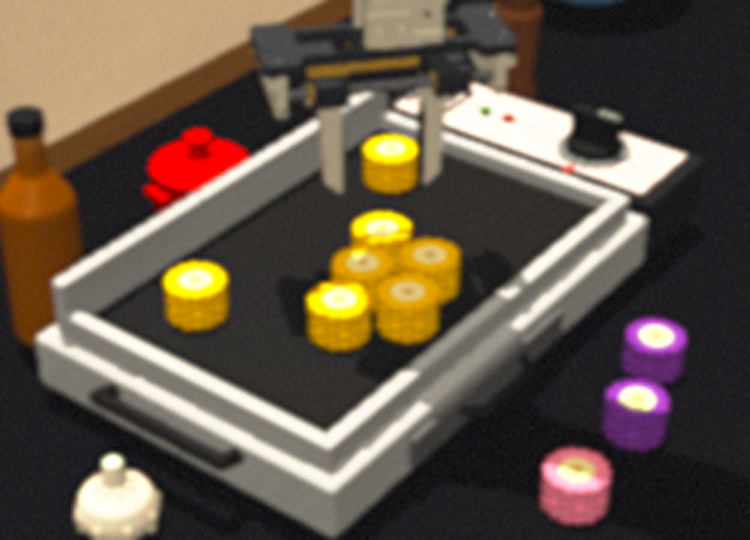

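E is placed at back-right (crop 390,150). G at (382,230) is undisturbed, with D at (362,265) and F at (430,255) beside it. Now picking up G.

Call:
apply_moves([
  [[0.1,0,1.0,0.1,0.1,0,0.66],[0.1,0,1.1,0.1,0.1,0,0.66],[0.1,0,1.0,0,0.1,0,0.66],[0,0,1.1,0.1,0.1,0,0.66],[0.1,0,1.0,0,0.1,0,0.66],[0,0,0.9,0.1,0,0,0.66],[0,0,0,0,0,0,0.3],[0,0,0,0,0,0,0.3],[0,0,0,0,0,0,0.3],[0,0,0,0,0,0,0.3]],
])

```text
time_s: 12.1
tool_pos: [582.6, -62.7, 66.2]
tcp_rot: [0.338, 0.941, -0.001, -0.001]
force: [-0.4, 0.8, -1.9]
grip_width: 45.8
```

```bash
python3 plan.py 580,-58,115,51,0.3,3 g-58,-127,115,75,0.3,7 g-58,-127,95,75,0.3,3
```

```text
t 12.1 pos [582.6 -62.7  66.2] J 50.5 tilt [-0.002 -0.002] w 45.8 F [-0.4  0.8 -1.9]
 -> [580. -58. 115.]
 -> [ 534.5 -166.2  115. ]
 -> [ 534.5 -166.2   95. ]
[[[0.2, 0.1, -1.6, -0.1, 0.0, -0.2, 0.3], [0.1, 0.0, -1.6, 0.0, 0.0, -0.2, 0.3], [0.2, 0.09, -1.68, -0.1, 0.0, -0.1, 0.3], [-0.5, -1.6, 0.0, 0.0, 0.0, -3.4, 0.3], [-0.4, -1.6, 0.0, 0.0, 0.0, -3.4, 0.3], [-0.3, -1.7, 0.0, 0.0, 0.0, -3.4, 0.3], [-0.2, -1.7, 0.0, 0.0, 0.0, -3.5, 0.3], [0.0, -1.7, 0.0, 0.0, 0.0, -3.4, 0.3], [0.0, -1.6, 0.0, 0.0, 0.0, -3.5, 0.3], [0.18, -1.67, 0.0, 0.0, 0.0, -3.4, 0.3], [0.0, 0.0, 0.7, 0.0, 0.0, 0.0, 0.3], [0.0, 0.0, 0.6, 0.0, 0.0, 0.0, 0.3], [0.0, 0.0, 0.7, 0.0, 0.0, 0.0, 0.3]]]
```

Call:
apply_moves([
  [[0.1,0,-1.7,0,0,0,0.3],[0.1,0,-1.7,0,0,0,0.3],[0.2,0.1,-1.7,0,0,0,0.3],[-0.5,-1.6,0,0,0,-3.4,0.3],[-0.4,-1.6,0,0,0,-3.4,0.3],[-0.3,-1.7,0,0,0,-3.4,0.3],[-0.2,-1.7,0,0,0,-3.4,0.3],[0,-1.7,0,0,0,-3.4,0.3],[0,-1.6,0,0,0,-3.4,0.3],[0.1,-1.4,0,0,0,-3.4,0.3],[0,0,0.7,0,0,0,0.3],[0,0,0.6,0,0,0,0.3],[0,0,0,0,0,0,0.3]],
])

```text
time_s: 13.4
tool_pos: [536.5, -168.3, 111.5]
tcp_rot: [0.13, 0.992, -0.002, 0.004]
force: [0.4, 0.6, -0.7]
grip_width: 45.6
```

```bash
python3 plan.py g-58,-127,67,75,0.3,5
```

```text
t 13.4 pos [ 536.5 -168.3  111.5] J 75.1 tilt [ 0.007 -0.005] w 45.6 F [ 0.4  0.6 -0.7]
 -> [ 534.5 -166.2   67. ]
[[[0.1, 0.0, 0.9, 0.0, 0.1, 0.0, 0.3], [0.0, 0.0, 0.9, 0.0, 0.1, 0.0, 0.3], [0.1, 0.1, 0.9, -0.1, 0.1, 0.0, 0.3], [0.0, 0.0, 0.9, 0.0, 0.1, 0.0, 0.3], [0.07, 0.07, 0.85, -0.1, 0.1, 0.1, 0.3]]]
```

Call:
apply_moves([
  [[0.1,0,0.9,0,0.1,0,0.3],[0.1,0,0.9,0,0.1,0,0.3],[0.1,0.1,0.9,-0.1,0.1,0,0.3],[0,0.1,0.9,0,0.1,0,0.3],[0,0,0.5,0,0,0,0.3],[0,0,0,0,0,0,0.3],[0,0,0,0,0,0,0.62],[0,0,0,0,0,0,0.62],[0,0,0,0,0,0,0.62],[0,0,-2,0,0,0,0.62],[0,0,-2,0,0,0,0.62],[0,0,-2,0,0,0,0.62]],
])

```text
time_s: 14.6
tool_pos: [534.2, -161.8, 126.6]
tcp_rot: [0.129, 0.992, 0.0, -0.002]
force: [0.7, -0.6, 0.7]
grip_width: 57.4
```

```bash
python3 plan.py 546,40,130,-11,0.66,12 546,40,74,-11,0.66,6
```

```text
t 14.6 pos [ 534.2 -161.8  126.6] J 75.2 tilt [-0.003  0.001] w 57.4 F [ 0.7 -0.6  0.7]
 -> [546.  40. 130.]
 -> [546.  40.  74.]
[[[0.3, 1.7, 0.0, 0.0, 0.0, 7.2, 0.66], [0.5, 1.6, 0.0, 0.0, 0.0, 7.2, 0.66], [0.7, 1.5, 0.0, 0.0, 0.0, 7.2, 0.66], [0.9, 1.4, 0.0, 0.0, 0.0, 7.2, 0.66], [1.1, 1.3, 0.0, 0.0, 0.0, 7.2, 0.66], [1.3, 1.1, 0.0, 0.0, 0.0, 7.2, 0.66], [1.4, 1.0, -0.1, 0.0, 0.0, 7.2, 0.66], [1.5, 0.8, 0.0, 0.0, 0.0, 7.2, 0.66], [1.6, 0.6, -0.1, 0.0, 0.0, 7.2, 0.66], [1.6, 0.4, 0.0, -0.1, 0.0, 7.1, 0.66], [1.6, 0.2, -0.1, 0.0, 0.0, 7.2, 0.66], [1.7, -0.07, -0.03, -0.1, 0.0, 7.1, 0.66], [0.0, 0.0, 0.9, 0.0, 0.0, 0.0, 0.66], [0.0, 0.0, 0.9, 0.0, 0.0, 0.0, 0.66], [0.0, 0.0, 1.0, 0.0, 0.0, 0.0, 0.66], [0.0, 0.0, 0.9, 0.0, 0.0, 0.0, 0.66], [0.0, 0.0, 1.0, 0.0, 0.0, 0.0, 0.66], [0.0, 0.0, 0.9, 0.0, 0.0, 0.0, 0.66]]]
```

Call:
apply_moves([
  [[0.3,1.7,0,0,0,7.2,0.66],[0.5,1.6,0,0,0,7.2,0.66],[0.7,1.5,0,0,0,7.2,0.66],[0.9,1.4,0,0,0,7.2,0.66],[1.1,1.3,0,0,0,7.2,0.66],[1.3,1.1,0,0,0,7.2,0.66],[1.4,1.0,-0.1,0,0,7.2,0.66],[1.5,0.8,0,0,0,7.2,0.66],[1.6,0.6,-0.1,0,0,7.2,0.66],[1.6,0.4,0,0,0,7.1,0.66],[1.6,0.2,-0.1,0,0,7.0,0.66],[1.4,0,0,0,0,6.5,0.66],[0,0,0,0,0,0,0.66]],
])

```text
time_s: 15.9
tool_pos: [556.1, 41.7, 138.3]
tcp_rot: [0.788, 0.615, 0.005, 0.004]
force: [-0.5, 0.1, 0.4]
grip_width: 61.8
```

```bash
python3 plan.py 546,40,73,-11,0.66,6; python3 - <<'E'
from bench import imaging
import cv2,numpy as np
c=imaging.capture('side'); np.savez('side3.npz',**c);f=c['frame'][:,:,::-1]
cv2.imwrite('pics/s3.png',cv2.resize(f[150:330,200:450],None,fx=3,fy=3,interpolation=cv2.INTER_CUBIC))
E
```

```text
t 15.9 pos [556.1  41.7 138.3] J -14.0 tilt [0.012 0.   ] w 61.8 F [-0.5  0.1  0.4]
 -> [546.  40.  73.]
[[[-0.1, -0.2, 1.1, 0.1, 0.0, -0.5, 0.66], [-0.1, -0.2, 1.1, 0.1, 0.0, -0.5, 0.66], [-0.1, -0.2, 1.1, 0.1, 0.0, -0.5, 0.66], [0.0, -0.1, 1.1, 0.1, -0.1, -0.5, 0.66], [-0.1, -0.1, 1.1, 0.1, 0.0, -0.5, 0.66], [-0.01, -0.19, 1.02, 0.2, -0.1, -0.5, 0.66]]]
```

View pics/s3.png

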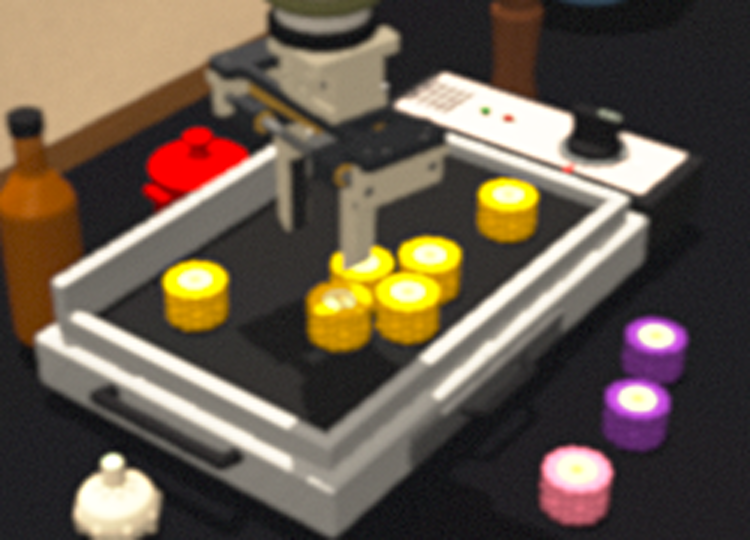

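G stands flat at front-right (508,210). A, C, D and F are unmoved. I'll correct the hover by 10 mm, then pick A.

Call:
apply_moves([
  [[-0.2,-0.6,0.6,0.2,0,-1.5,0.66],[-0.1,-0.3,0.8,0.2,-0.1,-1,0.66],[0,-0.1,1.0,0.1,0,-0.5,0.66],[0,0,1.0,0.1,0,0,0.66],[0,0,1.0,0.1,0,0,0.66],[0,0,1.0,0,0,0,0.66],[0,0,0.6,0,0,0,0.66],[0,0,0,0,0,0,0.3],[0,0,0,0,0,0,0.3],[0,0,0,0,0,0,0.3],[0,0,0,0,0,0,0.3]],
])

```text
time_s: 17.05
tool_pos: [543.6, 35.2, 71.6]
tcp_rot: [0.768, 0.64, -0.002, -0.001]
force: [-0.1, -0.5, -0.1]
grip_width: 46.0
```

```bash
python3 plan.py 545,42,112,-11,0.3,3 g-58,125,105,-20,0.3,4
```

```text
t 17.05 pos [543.6  35.2  71.6] J -10.4 tilt [-0.005 -0.001] w 46.0 F [-0.1 -0.5 -0.1]
 -> [545.  42. 112.]
 -> [531.5  85.8 105. ]
[[[0.2, 0.0, -1.3, -0.1, 0.0, 0.2, 0.3], [0.2, 0.0, -1.4, -0.1, 0.1, 0.2, 0.3], [0.29, 0.0, -1.34, 0.0, 0.0, 0.2, 0.3], [1.0, -0.5, 0.2, 0.0, 0.0, 2.3, 0.3], [1.0, -0.6, 0.2, 0.0, 0.0, 2.2, 0.3], [1.0, -0.6, 0.1, 0.0, 0.0, 2.3, 0.3], [0.9, -0.69, 0.2, 0.0, 0.0, 2.2, 0.3]]]
```

Call:
apply_moves([
  [[0.1,0,-1.2,0,0,0,0.3],[0.2,0,-1.2,0,0,0,0.3],[0.3,0,-1.0,0,0,0,0.3],[1.0,-0.5,0,0,0,0,0.3],[1.0,-0.6,0,0,0,0,0.3],[0.9,-0.5,0,0,0,0,0.3],[0.5,-0.3,0,0,0,0,0.3],[0,0,0,0,0,0,0.3]],
])

```text
time_s: 17.85
tool_pos: [531.5, 83.3, 110.6]
tcp_rot: [0.768, 0.641, -0.001, -0.001]
force: [0.8, 0.1, -0.3]
grip_width: 45.6
```

```bash
python3 plan.py 531,82,72,-11,0.3,4
```

```text
t 17.85 pos [531.5  83.3 110.6] J -10.3 tilt [-0.002  0.   ] w 45.6 F [ 0.8  0.1 -0.3]
 -> [531.  82.  72.]
[[[0.0, 0.0, 1.0, 0.0, 0.0, 0.2, 0.3], [0.0, 0.0, 1.0, 0.0, 0.0, 0.2, 0.3], [-0.1, 0.0, 0.9, 0.0, 0.0, 0.2, 0.3], [-0.03, -0.02, 0.96, -0.1, 0.0, 0.1, 0.3]]]
```

Call:
apply_moves([
  [[0,0,1.0,0,0,0,0.3],[0,0,1.0,0,0,0,0.3],[0,0,0.9,0,0,0,0.3],[0,0,0.8,0,0,0,0.3],[0,0,0,0,0,0,0.3],[0,0,0,0,0,0,0.62],[0,0,0,0,0,0,0.62],[0,0,0,0,0,0,0.62],[0,0,-2,0,0,0,0.62],[0,0,-2,0,0,0,0.62],[0,0,-2,0,0,0,0.62],[0,0,-0.5,0,0,0,0.62]],
])

```text
time_s: 19.05
tool_pos: [530.6, 81.4, 132.5]
tcp_rot: [0.768, 0.64, -0.004, -0.002]
force: [-0.4, 0.1, 0.2]
grip_width: 57.8
```

```bash
python3 plan.py 562,-8,130,-71,0.66,9
```

```text
t 19.05 pos [530.6  81.4 132.5] J -10.4 tilt [-0.008 -0.002] w 57.8 F [-0.4  0.1  0.2]
 -> [562.  -8. 130.]
[[[-0.9, 0.5, 0.0, 0.0, 0.0, 6.7, 0.66], [-0.8, 0.6, 0.0, 0.0, 0.1, 6.7, 0.66], [-0.8, 0.7, 0.0, 0.0, 0.0, 6.7, 0.66], [-0.7, 0.8, 0.0, 0.0, 0.1, 6.8, 0.66], [-0.6, 0.9, 0.0, -0.1, 0.1, 6.7, 0.66], [-0.5, 1.0, 0.1, 0.0, 0.0, 6.8, 0.66], [-0.3, 1.0, 0.0, -0.1, 0.1, 6.7, 0.66], [-0.2, 1.0, 0.1, 0.0, 0.0, 6.8, 0.66], [-0.14, 1.05, 0.03, -0.1, 0.1, 6.7, 0.66]]]
```

Call:
apply_moves([
  [[-0.9,0.5,0,0,0,6.7,0.66],[-0.8,0.6,0,0,0.1,6.7,0.66],[-0.8,0.7,0,0,0,6.7,0.66],[-0.7,0.8,0,0,0.1,6.8,0.66],[-0.6,0.9,0,-0.1,0.1,6.7,0.66],[-0.5,1.0,0.1,0,0,6.7,0.66],[-0.3,1.0,0,-0.1,0.1,6.7,0.66],[-0.2,0.9,0.1,0,0,6.5,0.66],[-0.1,0.7,0,-0.1,0.1,5.5,0.66],[0,0,0,0,0,0,0.66]],
])

```text
time_s: 20.05
tool_pos: [558.8, -9.4, 125.5]
tcp_rot: [0.987, 0.158, -0.0, 0.001]
force: [-0.5, 0.9, 0.5]
grip_width: 61.3
```

```bash
python3 plan.py 562,-8,73,-71,0.66,6; python3 - <<'E'
from bench import imaging
import cv2,numpy as np
c=imaging.capture('side'); np.savez('side4.npz',**c);f=c['frame'][:,:,::-1]
cv2.imwrite('pics/s4.png',cv2.resize(f[150:330,200:450],None,fx=3,fy=3,interpolation=cv2.INTER_CUBIC))
E
```

```text
t 20.05 pos [558.8  -9.4 125.5] J -71.9 tilt [-0.    -0.003] w 61.3 F [-0.5  0.9  0.5]
 -> [562.  -8.  73.]
[[[0.1, 0.0, 0.9, 0.0, 0.0, -0.1, 0.66], [0.1, 0.0, 0.9, 0.0, 0.0, -0.2, 0.66], [0.0, 0.0, 0.9, 0.0, 0.0, -0.1, 0.66], [0.1, 0.0, 0.8, 0.0, 0.0, -0.2, 0.66], [0.0, 0.0, 0.9, 0.1, 0.0, -0.1, 0.66], [0.05, -0.05, 0.85, 0.0, 0.1, -0.2, 0.66]]]
```

View pics/s4.png

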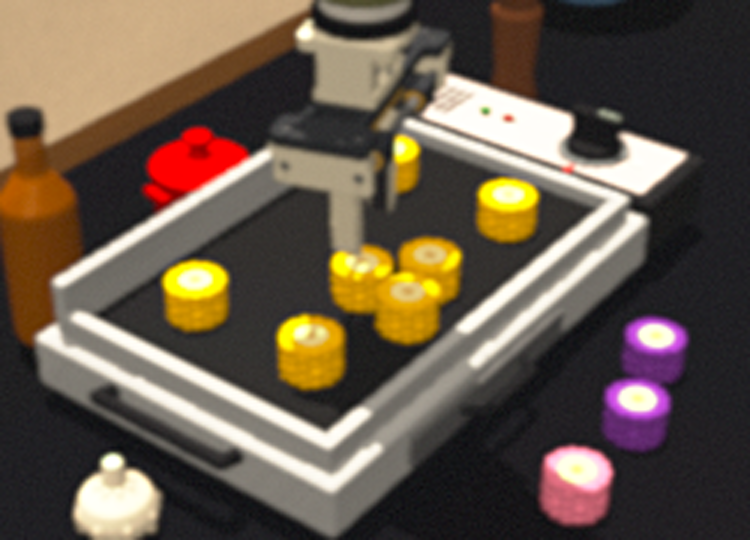

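A is in place at front-left (312,350). D at (362,270) lies under the gripper, so I'll pick it.

Call:
apply_moves([
  [[0.2,0,0.8,0,0,0,0.66],[0.1,0,0.9,0,0,0,0.66],[0.1,0,0.9,0,0,0,0.66],[0,0,0.8,0,0,0,0.66],[0,0,0.9,0,0,0,0.66],[0,0,0.6,0,0,0,0.66],[0,0,0,0,0,0,0.3],[0,0,0,0,0,0,0.3],[0,0,0,0,0,0,0.3],[0,0,0,0,0,0,0.3]],
])

```text
time_s: 21.1
tool_pos: [561.7, -5.8, 70.4]
tcp_rot: [0.986, 0.164, -0.002, 0.001]
force: [0.5, -0.4, -0.1]
grip_width: 45.7
```

```bash
python3 plan.py 562,-8,112,-71,0.3,3 g60,0,112,-71,0.3,6
```

```text
t 21.1 pos [561.7  -5.8  70.4] J -71.1 tilt [-0.003 -0.002] w 45.7 F [ 0.5 -0.4 -0.1]
 -> [562.  -8. 112.]
 -> [651.  -37.8 112. ]
[[[0.0, 0.1, -1.4, 0.0, 0.1, 0.0, 0.3], [0.0, 0.1, -1.4, 0.0, 0.0, 0.0, 0.3], [-0.05, 0.02, -1.36, 0.0, 0.1, -0.1, 0.3], [1.2, 1.0, 0.0, 0.0, 0.0, 0.0, 0.3], [1.2, 0.9, 0.0, 0.0, 0.0, 0.0, 0.3], [1.3, 1.0, 0.0, 0.0, 0.0, 0.0, 0.3], [1.2, 0.9, 0.0, 0.0, 0.0, 0.0, 0.3], [1.3, 1.0, 0.0, 0.0, 0.0, 0.0, 0.3], [1.25, 0.92, 0.01, 0.0, 0.0, 0.0, 0.3]]]
```

Call:
apply_moves([
  [[0,0.1,-1.4,0,0,0,0.3],[0,0,-1.4,0,0,0,0.3],[0,0,-1.2,0,0,0,0.3],[1.2,1.0,0,0,0,0,0.3],[1.2,0.9,0,0,0,0,0.3],[1.3,1.0,0,0,0,0,0.3],[1.2,0.9,0,0,0,0,0.3],[1.3,1.0,0,0,0,0,0.3],[0.9,0.7,0,0,0,0,0.3],[0,0,0,0,0,0,0.3]],
])

```text
time_s: 22.1
tool_pos: [650.5, -36.4, 117.0]
tcp_rot: [0.986, 0.165, 0.001, 0.001]
force: [-0.9, 0.4, -0.2]
grip_width: 45.4
```

```bash
python3 plan.py g60,0,71,-71,0.3,4
```

```text
t 22.1 pos [650.5 -36.4 117. ] J -71.0 tilt [ 0.002 -0.001] w 45.4 F [-0.9  0.4 -0.2]
 -> [651.  -37.8  71. ]
[[[0.0, 0.0, 1.2, 0.0, 0.0, 0.0, 0.3], [0.0, 0.0, 1.1, 0.0, 0.0, 0.0, 0.3], [0.0, 0.1, 1.2, 0.1, 0.0, 0.0, 0.3], [-0.01, 0.04, 1.1, 0.0, -0.1, 0.0, 0.3]]]
```

Call:
apply_moves([
  [[0,0,1.2,0,0,0,0.3],[0,0,1.1,0,0,0,0.3],[0,0.1,1.2,0,0,0,0.3],[0,0,0.9,0,0,0,0.3],[0,0,0,0,0,0,0.3],[0,0,0,0,0,0,0.62],[0,0,0,0,0,0,0.62],[0,0,0,0,0,0,0.62],[0,0,-2,0,0,0,0.62],[0,0,-2,0,0,0,0.62],[0,0,-2,0,0,0,0.62],[0,0,-0.5,0,0,0,0.62]],
])

```text
time_s: 23.3
tool_pos: [646.4, -35.9, 132.5]
tcp_rot: [0.986, 0.165, -0.003, -0.0]
force: [0.7, -0.3, -0.2]
grip_width: 57.7
```

```bash
python3 plan.py 527,-51,130,5,0.62,10
```

```text
t 23.3 pos [646.4 -35.9 132.5] J -70.9 tilt [-0.006 -0.001] w 57.7 F [ 0.7 -0.3 -0.2]
 -> [527. -51. 130.]
[[[-1.2, -0.2, 0.0, 0.0, 0.0, -7.6, 0.62], [-1.1, -0.4, 0.0, 0.0, 0.0, -7.6, 0.62], [-1.1, -0.6, 0.0, 0.0, 0.0, -7.6, 0.62], [-1.0, -0.7, 0.0, 0.0, 0.0, -7.6, 0.62], [-0.9, -0.8, 0.1, -0.1, 0.0, -7.6, 0.62], [-0.8, -0.9, 0.0, 0.0, 0.0, -7.6, 0.62], [-0.6, -1.0, 0.1, -0.1, 0.0, -7.6, 0.62], [-0.5, -1.1, 0.0, 0.0, 0.1, -7.6, 0.62], [-0.4, -1.1, 0.1, -0.1, 0.0, -7.6, 0.62], [-0.15, -1.22, 0.01, 0.0, 0.1, -7.5, 0.62]]]
```

Call:
apply_moves([
  [[-1.2,-0.2,0,0,0,-7.6,0.62],[-1.1,-0.4,0,0,0,-7.6,0.62],[-1.1,-0.6,0,0,0,-7.6,0.62],[-1.0,-0.7,0,0,0,-7.6,0.62],[-0.9,-0.8,0.1,-0.1,0,-7.6,0.62],[-0.8,-0.9,0,0,0,-7.6,0.62],[-0.6,-1.0,0.1,-0.1,0,-7.6,0.62],[-0.5,-1.1,0,0,0.1,-7.6,0.62],[-0.4,-1.1,0.1,-0.1,0,-7.4,0.62],[-0.1,-0.8,0,0,0.1,-6,0.62],[0,0,0,0,0,0,0.62],[0,0,0,0,0,0,0.62]],
])

```text
time_s: 24.5
tool_pos: [524.7, -52.1, 125.3]
tcp_rot: [0.667, 0.745, 0.0, -0.002]
force: [0.7, 0.2, -0.3]
grip_width: 57.5
```

```bash
python3 plan.py 527,-51,73,5,0.62,6
```

```text
t 24.5 pos [524.7 -52.1 125.3] J 6.3 tilt [-0.003  0.003] w 57.5 F [ 0.7  0.2 -0.3]
 -> [527. -51.  73.]
[[[0.0, 0.0, 0.9, 0.0, 0.0, 0.2, 0.62], [0.0, 0.1, 0.9, 0.0, 0.0, 0.2, 0.62], [0.0, 0.0, 0.9, 0.0, -0.1, 0.2, 0.62], [0.0, 0.1, 0.8, 0.0, 0.0, 0.2, 0.62], [0.0, 0.0, 0.9, -0.1, -0.1, 0.2, 0.62], [0.07, 0.05, 0.83, 0.0, 0.0, 0.3, 0.62]]]
```

Call:
apply_moves([
  [[0,0.1,0.8,0,0,0,0.62],[0,0.1,0.9,0,0,0,0.62],[0,0,0.9,0,0,0,0.62],[0,0,0.8,0,0,0,0.62],[0,0,0.9,0,0,0,0.62],[0,0,0.6,0,0,0,0.62],[0,0,0,0,0,0,0.3],[0,0,0,0,0,0,0.3],[0,0,0,0,0,0,0.3],[0,0,0,0,0,0,0.3]],
])

```text
time_s: 25.5
tool_pos: [528.1, -50.3, 70.6]
tcp_rot: [0.669, 0.743, 0.0, -0.003]
force: [-0.2, 0.7, -0.9]
grip_width: 45.6
```

```bash
python3 plan.py 527,-51,85,5,0.3,2 g-30,-47,85,5,0.3,4; python3 - <<'E'
from plan import g2w
print(g2w(-30,-47))
E
```

```text
t 25.5 pos [528.1 -50.3  70.6] J 6.0 tilt [-0.004  0.004] w 45.6 F [-0.2  0.7 -0.9]
 -> [527. -51.  85.]
 -> [561.6 -85.9  85. ]
[[[0.0, -0.1, -0.7, -0.1, -0.1, 0.5, 0.3], [-0.05, -0.02, -0.74, -0.1, -0.1, 0.5, 0.3], [-0.9, 0.8, 0.0, 0.0, 0.0, 0.0, 0.3], [-1.0, 0.8, 0.0, 0.0, 0.0, 0.0, 0.3], [-0.9, 0.8, 0.0, 0.0, 0.0, 0.0, 0.3], [-0.97, 0.74, -0.01, 0.0, 0.0, 0.0, 0.3]]]
[561.56614644 -85.8566074 ]
```

Call:
apply_moves([
  [[0,0,-0.7,0,0,0,0.3],[0,0,-0.7,0,0,0,0.3],[-0.9,0.8,0,0,0,0,0.3],[-1.0,0.8,0,0,0,0,0.3],[-0.9,0.8,0,0,0,0,0.3],[-0.7,0.6,0,0,0,0,0.3],[0,0,0,0,0,0,0.3],[0,0,0,0,0,0,0.3]],
])

```text
time_s: 26.3
tool_pos: [566.0, -86.9, 86.6]
tcp_rot: [0.67, 0.742, 0.001, -0.001]
force: [1.0, 0.3, 0.1]
grip_width: 45.8
```

```bash
python3 plan.py g-30,-47,71,5,0.3,3
```

```text
t 26.3 pos [566.  -86.9  86.6] J 5.8 tilt [-0.001  0.003] w 45.8 F [1.  0.3 0.1]
 -> [561.6 -85.9  71. ]
[[[0.0, -0.1, 0.5, 0.0, -0.1, 0.3, 0.3], [0.1, -0.2, 0.5, 0.0, 0.0, 0.3, 0.3], [0.05, -0.13, 0.57, 0.0, -0.1, 0.2, 0.3]]]
```

Call:
apply_moves([
  [[0,-0.3,0.6,0,0,0,0.3],[0.1,-0.1,0.5,0,0,0,0.3],[0,0,0.3,0,0,0,0.3],[0,0,0,0,0,0,0.3],[0,0,0,0,0,0,0.62],[0,0,0,0,0,0,0.62],[0,0,0,0,0,0,0.62],[0,0,-2,0,0,0,0.62],[0,0,-2.5,0,0,0,0.62],[0,0,-2.5,0,0,0,0.5],[0,0,-2,0,0,0,0.5]],
])

```text
time_s: 27.4
tool_pos: [558.9, -84.4, 161.5]
tcp_rot: [0.669, 0.743, -0.001, -0.005]
force: [1.2, 0.1, 0.3]
grip_width: 47.9
```

```bash
python3 plan.py 534,-303.5,165,90.7,0.5,13
```

```text
t 27.4 pos [558.9 -84.4 161.5] J 6.0 tilt [-0.008  0.005] w 47.9 F [1.2 0.1 0.3]
 -> [ 534.  -303.5  165. ]
[[[-1.7, -0.4, 0.0, 0.0, 0.0, -6.5, 0.5], [-1.6, -0.5, 0.0, 0.0, 0.0, -6.5, 0.5], [-1.5, -0.7, 0.0, 0.0, -0.1, -6.5, 0.5], [-1.4, -0.9, 0.0, 0.0, 0.0, -6.5, 0.5], [-1.3, -1.1, 0.0, 0.0, -0.1, -6.5, 0.5], [-1.2, -1.2, 0.0, 0.0, 0.0, -6.5, 0.5], [-1.1, -1.3, -0.1, 0.0, -0.1, -6.5, 0.5], [-0.9, -1.4, 0.0, 0.0, 0.0, -6.5, 0.5], [-0.7, -1.5, -0.1, 0.0, -0.1, -6.5, 0.5], [-0.6, -1.6, 0.0, 0.0, 0.0, -6.6, 0.5], [-0.3, -1.7, -0.1, 0.0, -0.1, -6.5, 0.5], [-0.2, -1.7, 0.0, 0.0, 0.0, -6.6, 0.5], [0.04, -1.74, -0.08, -0.1, -0.1, -6.5, 0.5]]]
```

Call:
apply_moves([
  [[-1.7,-0.4,0,0,0,-6.5,0.5],[-1.6,-0.5,0,0,0,-6.5,0.5],[-1.5,-0.7,0,0,-0.1,-6.5,0.5],[-1.4,-0.9,0,0,0,-6.5,0.5],[-1.3,-1.1,0,0,-0.1,-6.5,0.5],[-1.2,-1.2,0,0,0,-6.5,0.5],[-1.1,-1.3,-0.1,0,-0.1,-6.5,0.5],[-0.9,-1.4,0,0,0,-6.5,0.5],[-0.7,-1.5,-0.1,0,-0.1,-6.5,0.5],[-0.6,-1.6,0,0,0,-6.5,0.5],[-0.3,-1.7,-0.1,0,-0.1,-6.5,0.5],[-0.2,-1.5,0,0,0,-6.5,0.5],[0,-1.2,0,-0.1,-0.1,-5.5,0.5],[0,0,0,0,0,0,0.5]],
])

```text
time_s: 28.8
tool_pos: [542.0, -306.3, 171.7]
tcp_rot: [-0.025, 1.0, -0.002, 0.006]
force: [-1.7, -0.3, 0.0]
grip_width: 46.6
```

```bash
python3 plan.py 534,-303.5,86,90.7,0.5,6; python3 - <<'E'
from bench import imaging
import cv2,numpy as np
a=imaging.capture('side'); np.savez('side5.npz',**a); b=imaging.capture('top'); np.savez('top5.npz',**b)
fa=cv2.resize(a['frame'][150:330,200:450],None,fx=2,fy=2,interpolation=cv2.INTER_CUBIC); fb=cv2.resize(b['frame'][150:330,205:505],None,fx=2,fy=2,interpolation=cv2.INTER_CUBIC)
o=np.zeros((600,800,3),'uint8')
fa=cv2.resize(a['frame'][150:330,200:450],(400,288)); fb=cv2.resize(b['frame'][150:330,205:505],(500,300))
o[:288,:400]=fa;o[300:600,:500]=fb
cv2.imwrite('pics/both5.png',o[:,:500,::-1])
E
```

```text
t 28.8 pos [ 542.  -306.3  171.7] J 92.9 tilt [ 0.011 -0.004] w 46.6 F [-1.7 -0.3  0. ]
 -> [ 534.  -303.5   86. ]
[[[0.1, 0.1, 1.4, 0.0, 0.1, 0.4, 0.5], [0.2, 0.1, 1.4, 0.0, 0.1, 0.4, 0.5], [0.1, 0.0, 1.4, -0.1, 0.1, 0.3, 0.5], [0.2, 0.0, 1.5, 0.0, 0.1, 0.4, 0.5], [0.1, 0.1, 1.4, -0.1, 0.1, 0.3, 0.5], [0.15, 0.04, 1.47, 0.0, 0.1, 0.4, 0.5]]]
```

View pics/both5.png

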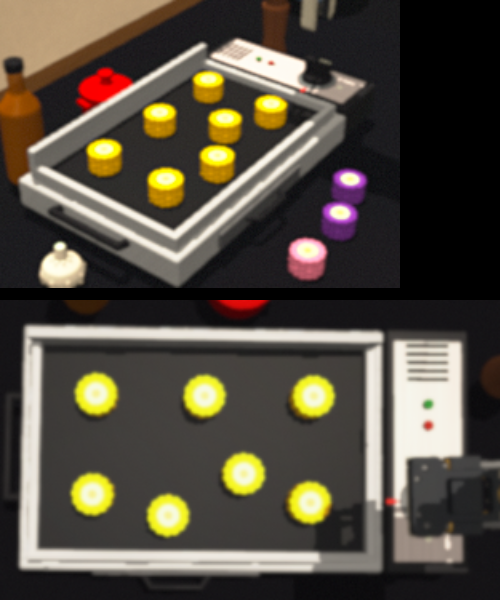

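All seven rounds lie flat and apart (side: seven tops; top: a 3 + 4 pattern). I'll measure them before touching the knob.

```bash
cat > chk.py <<'E'
from h import *; import sys
from plan import G0,TH
from scipy.spatial.distance import cdist,pdist
c=dict(np.load(sys.argv[1])); hsv=cv2.cvtColor(c['frame'][:,:,::-1].copy(),cv2.COLOR_BGR2HSV)
y=((hsv[...,0]>18)&(hsv[...,0]<38)&(hsv[...,1]>50)&(hsv[...,2]>90)).astype('uint8')
y[:165]=0;y[312:]=0;y[:,:225]=0;y[:,430:]=0
P=[]
for k in cv2.findContours(cv2.morphologyEx(y,cv2.MORPH_CLOSE,np.ones((5,5))),cv2.RETR_EXTERNAL,cv2.CHAIN_APPROX_NONE)[0]:
    if cv2.contourArea(k)<150: continue
    (u,v),r=cv2.minEnclosingCircle(k); w=ray(c,u,v,92)-G0; q=[np.cos(TH)*w[0]+np.sin(TH)*w[1],-np.sin(TH)*w[0]+np.cos(TH)*w[1]]; P.append(q); print(round(u,1),round(v,1),'r',round(r,1),np.round(q,1))
A=[(x,yy) for x in(-60,60) for yy in(127,0,-127)]
print('min gap',pdist(P).min(),'area',cdist(A,P).min(1).round(1))
E
python3 chk.py top5.npz
```

```text
305.5 278.6 r 13.6 [-79.   39.8]
390.2 270.7 r 13.9 [ -62.2 -121.5]
260.5 266.0 r 13.9 [-55.9 125.2]
350.9 253.7 r 13.7 [-30.8 -46.2]
392.3 207.7 r 13.9 [  58.7 -125.4]
327.4 206.9 r 13.7 [58.3 -0.5]
262.5 206.2 r 13.9 [ 58.  123.2]
min gap 81.62853552275685 area [ 4.5 44.1  5.9  4.3  1.8  2. ]
```

All criteria hold with margin: the smallest gap is 82 mm and the furthest area centre is 44 mm from a round. Now the knob.

Call:
apply_moves([
  [[0.4,0.2,1.4,0,0.2,1.0,0.5],[0.3,0.1,1.4,0,0.2,0.6,0.5],[0.1,0,1.2,0,0.1,0.4,0.5],[0,0,0.3,0,0,0,0.5],[0,0,0,0,0,0,0.5]],
])

```text
time_s: 29.4
tool_pos: [535.8, -297.2, 127.7]
tcp_rot: [-0.005, 1.0, -0.002, 0.002]
force: [-0.5, 0.7, 0.1]
grip_width: 46.7
```

```bash
python3 plan.py 534,-303.5,87,90.7,0.5,4
```

```text
t 29.4 pos [ 535.8 -297.2  127.7] J 90.5 tilt [ 0.004 -0.003] w 46.7 F [-0.5  0.7  0.1]
 -> [ 534.  -303.5   87. ]
[[[0.0, -0.2, 1.0, -0.1, 0.1, 0.0, 0.5], [0.1, -0.1, 1.0, 0.0, 0.0, -0.1, 0.5], [0.0, -0.2, 1.0, -0.1, 0.1, 0.0, 0.5], [0.09, -0.12, 1.07, 0.0, 0.0, -0.1, 0.5]]]
```

Call:
apply_moves([
  [[0.1,-0.4,0.6,0,0.1,0,0.5],[0.1,-0.2,0.6,0,0.1,0,0.5],[0,-0.1,0.8,0,0,0,0.5],[0,0,0.8,0,0,0,0.5],[0,0,0.6,0,0,0,0.5],[0,0,0,0,0,0,0.5]],
])

```text
time_s: 30.0
tool_pos: [534.4, -305.3, 91.2]
tcp_rot: [-0.004, 1.0, -0.002, 0.0]
force: [-0.6, 0.2, -0.1]
grip_width: 46.5
```

```bash
python3 plan.py 534,-303.5,87,90.7,0.5,2
```

```text
t 30.0 pos [ 534.4 -305.3   91.2] J 90.5 tilt [ 0.001 -0.004] w 46.5 F [-0.6  0.2 -0.1]
 -> [ 534.  -303.5   87. ]
[[[0.0, 0.1, 0.2, -0.1, 0.0, -0.1, 0.5], [0.04, 0.08, 0.22, -0.1, 0.1, -0.1, 0.5]]]
```

Call:
apply_moves([
  [[0,0.1,0.2,0,0,0,0.3],[0,0.1,0.1,0,0,0,0.3],[0,0,0,0,0,0,0.2],[0,0,0,0,0,0,0.1],[0,0,0,0,0,0,0.05],[0,0,0,0,0,0,0.05],[0,0,0,0,0,0,0.05],[0,0,0,0,0,0,0.05]],
], newtons=20)

```text
time_s: 30.8
tool_pos: [534.7, -303.9, 88.3]
tcp_rot: [-0.004, 1.0, -0.002, 0.001]
force: [1.4, 0.4, -1.0]
grip_width: 13.1
```

```bash
python3 plan.py 534,-303.5,88,0.7,0.05,12
```

```text
t 30.8 pos [ 534.7 -303.9   88.3] J 90.5 tilt [ 0.002 -0.005] w 13.1 F [ 1.4  0.4 -1. ]
 -> [ 534.  -303.5   88. ]
[[[0.0, 0.0, 0.0, 0.0, 0.0, 7.5, 0.05], [0.0, 0.0, 0.0, 0.0, 0.0, 7.5, 0.05], [0.0, 0.0, 0.0, 0.0, 0.0, 7.5, 0.05], [0.0, 0.0, 0.0, 0.0, 0.0, 7.5, 0.05], [0.0, 0.0, 0.0, 0.0, 0.0, 7.5, 0.05], [0.0, 0.0, 0.0, 0.0, 0.0, 7.5, 0.05], [0.0, 0.0, 0.0, 0.0, 0.1, 7.5, 0.05], [0.0, 0.0, 0.0, 0.0, 0.0, 7.5, 0.05], [0.0, 0.0, 0.0, 0.0, 0.1, 7.4, 0.05], [0.0, 0.0, 0.0, 0.0, 0.0, 7.5, 0.05], [0.0, 0.0, 0.0, 0.0, 0.1, 7.4, 0.05], [0.05, -0.07, 0.03, 0.0, 0.0, 7.5, 0.05]]]
```

The fingers hold the bar (width 13.1 mm). Turning clockwise, 90°.

Call:
apply_moves([
  [[0,0,0,0,0,6,0.05],[0,0,0,0,0,6,0.05],[0,0,0,0,0,6,0.05],[0,0,0,0,0,6,0.05],[0,0,0,0,0,6,0.05],[0,0,0,0,0,6,0.05],[0,0,0,0,0,6,0.05],[0,0,0,0,0,6,0.05],[0,0,0,0,0,6,0.05],[0,0,0,0,0,6,0.05],[0,0,0,0,0,6,0.05],[0,0,0,0,0,0,0.05]],
])

```text
time_s: 32.0
tool_pos: [533.7, -305.4, 88.4]
tcp_rot: [0.561, 0.828, -0.002, 0.002]
force: [0.9, -1.7, -2.4]
grip_width: 13.0
```

```bash
python3 plan.py 534,-303.5,88,0.7,0.05,4; python3 -c "
from bench import telemetry as t;print(t.observe()['ft_torque'])"
```

```text
t 32.0 pos [ 533.7 -305.4   88.4] J 21.7 tilt [ 0.001 -0.006] w 13.0 F [ 0.9 -1.7 -2.4]
 -> [ 534.  -303.5   88. ]
[[[0.0, 0.0, 0.0, 0.0, 0.1, 5.3, 0.05], [0.1, 0.0, 0.0, 0.0, 0.1, 5.2, 0.05], [0.0, 0.0, 0.0, 0.0, 0.1, 5.3, 0.05], [0.09, 0.06, 0.03, 0.0, 0.0, 5.2, 0.05]]]
[-0.27081668 -0.18402206 -0.05854054]
```

Call:
apply_moves([
  [[0.1,0,0,0,0,5.5,0.05],[0,0,0,0,0,5.5,0.05],[0,0,0,0,0,5,0.05],[0,0,0,0,0,4,0.05],[0,0,0,0,0,3,0.05],[0,0,0,0,0,0,0.05]],
])

```text
time_s: 32.6
tool_pos: [533.2, -305.6, 88.3]
tcp_rot: [0.713, 0.701, -0.002, 0.003]
force: [-0.8, -1.7, -1.9]
grip_width: 13.0
```

```bash
python3 plan.py 534,-303.5,88,0.7,0.05,2; python3 -c "
from bench import telemetry as t;print(t.observe()['ft_torque'])"
```

```text
t 32.6 pos [ 533.2 -305.6   88.3] J -1.0 tilt [ 0.    -0.007] w 13.0 F [-0.8 -1.7 -1.9]
 -> [ 534.  -303.5   88. ]
[[[0.1, 0.0, 0.0, 0.0, 0.2, -0.9, 0.05], [0.11, 0.08, 0.03, 0.0, 0.2, -0.8, 0.05]]]
[-0.36839326  0.02551246  0.32296427]
```

At the stop (J = -1°, moment reversed to +0.32 N m). Release, rise, and check.

Call:
apply_moves([
  [[0,0,0,0,0,0,0.5],[0,0,0,0,0,0,0.5],[0,0,0,0,0,0,0.5],[0,0,0,0,0,0,0.5],[0,0,-1,0,0,0,0.5],[0,0,-3,0,0,0,0.5],[0,0,-4,0,0,0,0.5],[0,0,-4,0,0,0,0.5],[-3,-3,-1,0,0,0,0.5],[-4,-4,0,0,0,0,0.5],[-4,-4,0,0,0,0,0.5],[-4,-4,0,0,0,0,0.5],[0,0,0,0,0,0,0.5],[0,0,0,0,0,0,0.5]],
])

```text
time_s: 34.0
tool_pos: [388.8, -447.7, 231.5]
tcp_rot: [0.708, 0.706, -0.001, 0.005]
force: [0.2, 0.4, 0.4]
grip_width: 46.4
```

```bash
python3 - <<'E'
from bench import imaging
import cv2,numpy as np
a=imaging.capture('side'); b=imaging.capture('top'); np.savez('top6.npz',**b)
o=np.zeros((600,640,3),'uint8')
o[:288,:400]=cv2.resize(a['frame'][150:330,200:450],(400,288)); o[300:600]=cv2.resize(b['frame'][90:330,110:622],(640,300))
cv2.imwrite('pics/both6.png',o[:,:,::-1])
E
python3 chk.py top6.npz
```

```text
305.5 278.6 r 13.6 [-79.   39.8]
390.1 271.2 r 14.0 [ -63.1 -121.4]
260.5 266.0 r 13.9 [-55.9 125.2]
350.9 253.7 r 13.7 [-30.8 -46.2]
392.3 207.7 r 13.9 [  58.7 -125.4]
327.4 206.9 r 13.7 [58.3 -0.5]
262.5 206.3 r 13.9 [ 57.7 123.3]
min gap 81.88151445577007 area [ 4.5 44.1  6.4  4.3  1.8  2. ]
```

View pics/both6.png

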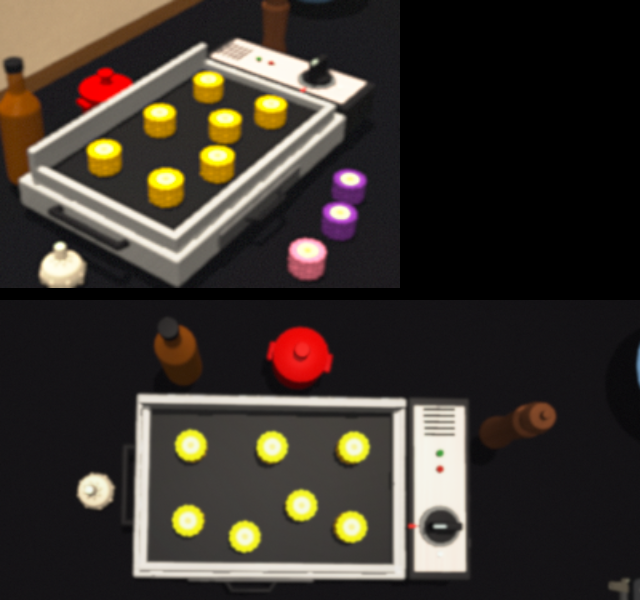

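The knob bar now lies along the griddle's y, with its white line on the red-bar side (440,526). The rounds haven't moved, all four bystanders are standing, and the arm is clear. Handing in.

```bash
python3 -c "
from bench import workorder;print(workorder.finish_job())"
```

```text
the job is handed in; nothing more can be done
None
```

All seven corn rounds are spread flat over the hotplate and the knob was turned to on, and the job was handed in at about 34 s. I picked six rounds from the heap and placed them one by one. The seventh stayed where it lay, as the front middle round. Only after that did I turn the knob clockwise to its stop and move the arm clear.

**Rounds:** the last camera check put the closest two centres 82 mm apart (at least 65 needed). Every area centre has a round within 44 mm (75 allowed). The front middle is the loosest; the other five are within 7 mm.

**Knob:** it turned about 91° by the gripper angle, and the twisting moment reversed at the end, as expected at the stop. The last picture shows the bar across the griddle.

**Bystanders:** in the last picture the bottle, crock, mill and garlic are upright and look unmoved, and so do the purple and pink look-alikes. I judged that by eye and did not measure their positions.

No check failed. The only disagreement was a few millimetres between camera estimates of positions. Mid-job the arm hid the plate from the top camera, so I used the side camera until the arm was clear.

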